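# Finish the pinwheel layer of screw cartons

### The job

Take the three screw cartons off the sloping rack under the strip lamp and lay them flat on the plywood slab beside the carton already there, so that the four make a closed pinwheel layer: each carton's end meets the long side of the next, with gaps of only a few millimetres, all square to the slab and round a small square opening in the middle of the slab. The carton already lying on the slab shows how the pattern starts: leave it in its place. Set the cartons down rather than dropping them, do not bump the lamp, and leave the spray can, the screw jar and the mug standing where they are.

Things in the scene. Friction and masses are not known exactly. Their poses are not given: they have to be found in the camera images.
- slab: Fixed square plywood slab on battens, 190 x 190 mm, flat top 40 mm above the bench, at any yaw, left or right of the robot. Origin: centre of its underside, on the bench; z up. The finished layer is 160 x 160 mm, centred, with 4 mm gaps and a 48 x 48 mm opening in the middle, in which one finger can stand when a carton held across its width, 30 mm from its centre, is put down.
- slot_a (a point): Point on the slab's top face under the middle of this carton place, at (-30, -52) mm from the slab's centre in the slab's own x, y. A carton here lies with its 100 mm side along the slab's own x axis. Axes as the slab's. The first carton (carton_0) already lies here, to within 2 mm.
- slot_b (a point): Point on the slab's top face under the middle of this carton place, at (52, -30) mm from the slab's centre in the slab's own x, y. A carton here lies with its 100 mm side along the slab's own y axis. Axes as the slab's. Empty at the start.
- slot_c (a point): Point on the slab's top face under the middle of this carton place, at (30, 52) mm from the slab's centre in the slab's own x, y. A carton here lies with its 100 mm side along the slab's own x axis. Axes as the slab's. Empty at the start.
- slot_d (a point): Point on the slab's top face under the middle of this carton place, at (-52, 30) mm from the slab's centre in the slab's own x, y. A carton here lies with its 100 mm side along the slab's own y axis. Axes as the slab's. Empty at the start.
- carton_0: Loose brown cardboard carton, pale tape strip, 100 mm (own x) by 56 (own y) by 45 high (own z), 0.2 to 0.42 kg. Origin: centre of its 100 x 56 underside. Lies on the slab in slot_a at the start and stays there.
- carton_1: Loose brown cardboard carton, pale tape strip, 100 mm (own x) by 56 (own y) by 45 high (own z), 0.2 to 0.42 kg. Origin: centre of its 100 x 56 underside. Starts on the rack, right lane seen from the robot: underside on the 35 degree slope, own x up the slope, lower end against the lip, 30 mm or more free to the next carton. May go in any of slots b, c, d.
- carton_2: Loose brown cardboard carton, pale tape strip, 100 mm (own x) by 56 (own y) by 45 high (own z), 0.2 to 0.42 kg. Origin: centre of its 100 x 56 underside. Starts on the rack, middle lane seen from the robot: underside on the 35 degree slope, own x up the slope, lower end against the lip, 30 mm or more free to the next carton. May go in any of slots b, c, d.
- carton_3: Loose brown cardboard carton, pale tape strip, 100 mm (own x) by 56 (own y) by 45 high (own z), 0.2 to 0.42 kg. Origin: centre of its 100 x 56 underside. Starts on the rack, left lane seen from the robot: underside on the 35 degree slope, own x up the slope, lower end against the lip, 30 mm or more free to the next carton. May go in any of slots b, c, d.
- rack: Fixed aluminium sloping rack, 272 mm wide (own y). Origin: on the bench under its middle; z up. Its 142 mm board rises at 35 degrees towards own +x (away from the robot), from 30 to 110 mm height; a lip 12 mm proud runs along the lower edge. Cartons lie in lanes at own y = -94, 0, +94 mm (within 4), underside centres at own x = 6, z = 64 mm.
- lamp: Fixed grey strip lamp over the rack; origin and axes as the rack's. Bar: own x -5 to 29, y -125 to 125, z 233 to 253 mm. Two 10 mm rods stand behind at own x = 84, y = +-100 mm and run forward to the bar at up to 267 mm height. It bars the way straight down to the cartons; a tool tilted square to the slope passes in front of it.
- spray_can: Bystander: upright spray can, 52 mm diameter, 180 mm tall, between rack and slab. Origin: centre of its underside.
- screw_jar: Bystander: glass jar with a steel cap, 56 mm diameter, 75 mm tall, near the robot on the centre line. Origin: centre of its underside.
- mug: Bystander: white mug, 76 mm diameter, 90 mm tall, at the far side of the bench. Origin: centre of its underside.
Things that resemble listed ones, but are neither listed nor needed, are in the scene too. What is shaped like the carton_1 but green, pink or yellow is not meant.

How it is judged (in metres and radians):
At the end, for the whole second after the job is handed in: carton_0 is still in slot_a and slots b, c and d each hold one of the other cartons: underside centre within 10 mm of the slot point horizontally and 6 mm in height, lying flat (within 0.06 rad), long side along the stated slab axis within 0.10 rad, all four at rest (horizontal distance between carton_0 and slot_a below 0.01 m and z of carton_0 in the frame of slot_a between -0.006 and 0.006 m and angle between carton_0's own z axis and vertical below 0.06 rad and angle between the x axis of carton_0 and the x axis of slab, either way round below 0.1 rad and ((horizontal distance between carton_1 and slot_b below 0.01 m and z of carton_1 in the frame of slot_b between -0.006 and 0.006 m and angle between carton_1's own z axis and vertical below 0.06 rad and angle between the x axis of carton_1 and the y axis of slab, either way round below 0.1 rad) or (horizontal distance between carton_2 and slot_b below 0.01 m and z of carton_2 in the frame of slot_b between -0.006 and 0.006 m and angle between carton_2's own z axis and vertical below 0.06 rad and angle between the x axis of carton_2 and the y axis of slab, either way round below 0.1 rad) or (horizontal distance between carton_3 and slot_b below 0.01 m and z of carton_3 in the frame of slot_b between -0.006 and 0.006 m and angle between carton_3's own z axis and vertical below 0.06 rad and angle between the x axis of carton_3 and the y axis of slab, either way round below 0.1 rad)) and ((horizontal distance between carton_1 and slot_c below 0.01 m and z of carton_1 in the frame of slot_c between -0.006 and 0.006 m and angle between carton_1's own z axis and vertical below 0.06 rad and angle between the x axis of carton_1 and the x axis of slab, either way round below 0.1 rad) or (horizontal distance between carton_2 and slot_c below 0.01 m and z of carton_2 in the frame of slot_c between -0.006 and 0.006 m and angle between carton_2's own z axis and vertical below 0.06 rad and angle between the x axis of carton_2 and the x axis of slab, either way round below 0.1 rad) or (horizontal distance between carton_3 and slot_c below 0.01 m and z of carton_3 in the frame of slot_c between -0.006 and 0.006 m and angle between carton_3's own z axis and vertical below 0.06 rad and angle between the x axis of carton_3 and the x axis of slab, either way round below 0.1 rad)) and ((horizontal distance between carton_1 and slot_d below 0.01 m and z of carton_1 in the frame of slot_d between -0.006 and 0.006 m and angle between carton_1's own z axis and vertical below 0.06 rad and angle between the x axis of carton_1 and the y axis of slab, either way round below 0.1 rad) or (horizontal distance between carton_2 and slot_d below 0.01 m and z of carton_2 in the frame of slot_d between -0.006 and 0.006 m and angle between carton_2's own z axis and vertical below 0.06 rad and angle between the x axis of carton_2 and the y axis of slab, either way round below 0.1 rad) or (horizontal distance between carton_3 and slot_d below 0.01 m and z of carton_3 in the frame of slot_d between -0.006 and 0.006 m and angle between carton_3's own z axis and vertical below 0.06 rad and angle between the x axis of carton_3 and the y axis of slab, either way round below 0.1 rad)) and linear speed of each of carton_0, carton_1, carton_2, carton_3 below 0.02 m/s); the robot touches nothing.
It fails at once if a bystander is shifted more than 25 mm or tipped (distance of any of spray_can, screw_jar, mug from where it was at the start of the episode above 0.025 m or angle between any of spray_can, screw_jar, mug's own z axis and vertical above 0.3 rad).
It fails at once if the lamp is bumped (more than 5 N) (contact force between anything else and lamp above 5 N).
It fails at once if a carton is dropped or slammed on the slab (faster than 0.5 m/s less than 20 mm above its top) ((linear speed of carton_1 above 0.5 m/s and z of carton_1 in the frame of slab below 0.06 m and horizontal distance between carton_1 and slab below 0.11 m) or (linear speed of carton_2 above 0.5 m/s and z of carton_2 in the frame of slab below 0.06 m and horizontal distance between carton_2 and slab below 0.11 m) or (linear speed of carton_3 above 0.5 m/s and z of carton_3 in the frame of slab below 0.06 m and horizontal distance between carton_3 and slab below 0.11 m)).
It fails at once if the first carton is pushed more than 12 mm from its place (distance of carton_0 from where it was at the start of the episode above 0.012 m).
It also fails if it takes over 72 s, if anything falls off the work surface, if the arm or the gripper's body presses on something with over 40 N, if the wrist force passes 120 N, or if a joint passes its speed limit or range.

### The arm

A 6-joint arm with a two-finger parallel gripper is mounted at the origin on the work surface. World frame = base frame: x ahead of the robot, y to its left, z up, the work surface at z = 0. Lengths are in m, angles in degrees, forces in N, time in s.
With the tool pointing down it reaches from about 0.4 to 0.825 m from the base axis. Payload 7 kg.
Tool frame: the origin (TCP) lies at the centre of the arm's flange, where the gripper is bolted on; the fingertips stand 178 mm ahead of it and the grasp point (between the pads) lies 159 mm ahead of it (tip_reach is the distance from the TCP to the fingertips, in m); z points along the fingers, y is the line along which they close (so a half turn about z gives the same grasp; the last joint's range is limited). The gripper opens to 88 mm and grips with 3 to 60 N. Pads are 19 mm wide; open, the fingers measure 130 mm over their backs; the gripper's body (78 mm by 193 mm) begins 47 mm behind the grasp point.
Start: joints at [-47.206, 20.546, 0.682, 0, -70.136, -16.507], TCP at [0.299, -0.605, 0.405] pointing down, gripper open.
Joint ranges: [-176.03, 176.03], [-82.01, 121.73], [-58.28, 71.71], [-173.87, 95.51], [-174.79, -0.11], [-173.66, 173.66]. Speed limits (degrees/s): [136.94, 136.94, 172.46, 180, 180, 180].

### API

Orientations are given as [roll, pitch, yaw] about the fixed x, y, z axes, in that order (R = Rz(yaw) Ry(pitch) Rx(roll)).
In Python, from plant import * gives the robot as it stands.
- The arm moves only by the shell command python3 -m handwheel 'ROWS'. ROWS is JSON, a list of rows, each a list of 7 numbers: the opening, from -1 (shut) to 1 (fully open), then the shift along the tool's x, y, z as a fraction of full scale, then the turn, a rotation vector about the tool's x, y, z as a fraction of full scale. A call has 1 to 5 rows; each row shifts and turns the commanded pose from where the row before left it, along the tool's axes as they then stand; what a row does not reach is not made up. Full scale, the value 1, is 0.025 m for a shift and 6 degrees for a turn. A row lasts 1/8 s, in which the tool goes at most 62.5 mm and 10.7 degrees, less where a joint would pass 70% of its speed; a pose out of reach is approached as far as the arm can. A call with a number of a shift or a turn outside -1 to 1 is refused whole. A call with a gripper value outside its range is refused whole. The fingers move at their own pace and stop on an object; the grip force is fixed at half the most. Time passes only in rows, so rows that do not move let the fingers close. It gives the time, the measured TCP pose, the force, the opening and the grip force at its end, in the units of the state.
- get_obs(): the state, without advancing time (a new reading comes with each control period).
- snapshot(name): name is "side" or "top" or "wrist"; returns a dict with "color" (400x640x3 uint8, red, green, blue), "fx", "fy", "cx", "cy" (pixels), "k1" (the pictures are not rectified: a ray, as slopes to the right and down, at radius r is drawn at 1 + k1 r^2 times it, then the intrinsics apply), "R" (3x3) and "t" (3): a world point X has camera coordinates R X + t; the wrist camera has in their place "tool_from_camera" (4x4, takes a point from camera to tool coordinates, whose origin is the TCP and whose axes are the flange's). Camera axes: x right, y down, z forward; pixel columns grow to the right and rows downward; lengths in m; the calibration is good to about 2 mm. A picture is of the moment at which its call begins: read the wrist's pose just before it. There is no depth.
- close_job(): hands the job in; it is judged then, once.
The state is a dict: "clock": time; "joint_pos": joint angles; "qvel": joint speeds; "tau": joint torques, N m; "tool_pos": TCP position; "orientation": TCP orientation; "force": force on the tool from outside, world axes, zero at the start; "moment": the same for the moment, N m; "opening": finger opening in m; "gripper_force": force on a finger pad.
Only numpy, scipy, OpenCV 4.12 (cv2) and the standard library are available. Lean on these libraries where they do the work, as an engineer would, in place of code of your own. Each camera call takes 0.05 s, during which the arm holds its last target. There are 200 camera calls.

## Working session

There is one attempt and no reset: what is moved stays moved. The work goes in short steps, Python scripts to look and compute and a shell command to move; the robot and the scene stay as the last step left them, time stands still between calls to the robot, and variables do not carry over. Pictures are saved under pics/ and viewed, at most 10 in all, crops included, and the job is handed in when it is done.

```bash
ls; mkdir -p pics
python3 - <<'E'
from plant import *
import cv2
o=get_obs();print(o)
for n in("top","side"):
    s=snapshot(n);cv2.imwrite(f"pics/{n}0.png",s["color"][:,:,::-1]);print(n,{k:v for k,v in s.items() if k!="color"})
E
```

```text
pics
{'clock': 0.0, 'joint_pos': array([-4.72033393e+01,  2.05938687e+01,  6.35869729e-01, -2.03904982e-02,
       -7.01361538e+01, -1.65086855e+01]), 'qvel': array([-0.01230425,  0.08955979, -0.03228858, -0.05104963, -0.04520813,
       -0.03033924]), 'tau': array([-1.61707278e-03, -5.82711732e+01,  2.93049073e+01,  6.99695528e+00,
        6.77060147e-03, -2.00475574e-04]), 'tool_pos': array([ 0.29889211, -0.60502187,  0.40371004]), 'orientation': array([ 1.79904281e+02, -8.37901241e-03, -1.53718962e+02]), 'force': array([-0.79748471, -0.63190073, -0.55568461]), 'moment': array([-0.0117924 , -0.01545844, -0.06031121]), 'gripper_force': 0.0, 'opening': 0.08742781406162366}
top {'fx': 502.39061268718746, 'fy': 502.39061268718746, 'cx': 322.4297491952344, 'cy': 202.61685511263173, 'k1': -0.024645289296737052, 'R': array([[-0.00372869, -0.99988469,  0.01472073],
       [-0.99679807,  0.00254057, -0.07991972],
       [ 0.0798731 , -0.01497159, -0.9966926 ]]), 't': array([-0.07070703,  0.56583694,  1.37816463])}
side {'fx': 428.0321501861089, 'fy': 428.0321501861089, 'cx': 312.61682463799747, 'cy': 193.8294416695904, 'k1': -0.10059815617148755, 'R': array([[-0.89309096, -0.44974065, -0.0110405 ],
       [-0.32629592,  0.6644602 , -0.67232701],
       [ 0.30970876, -0.59684671, -0.74017193]]), 't': array([0.45445071, 0.28120858, 1.00119892])}
```

View pics/top0.png

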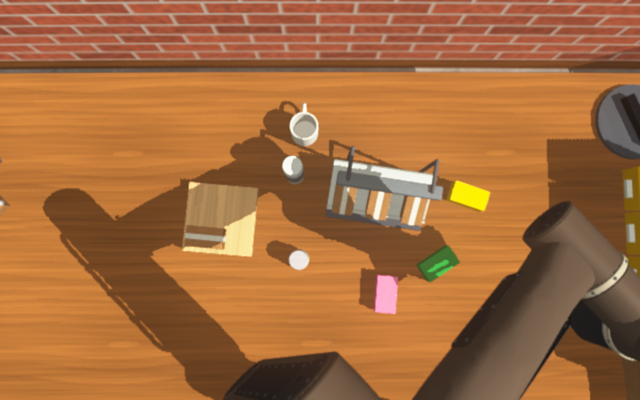

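View pics/side0.png

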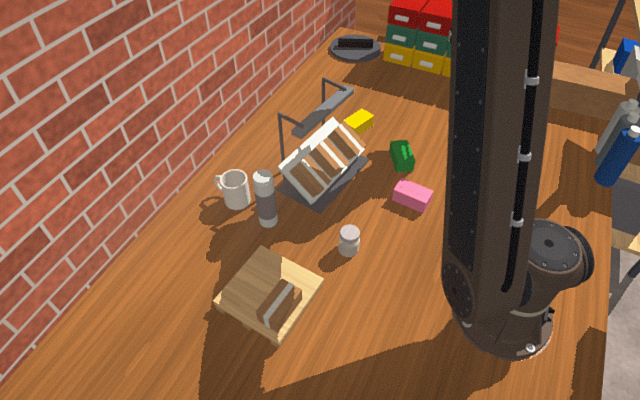

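Top view: the slab has corners near (189,182), (258,187), (252,256) and (183,250), with carton_0 at (205,238). The rack is at about (383,190), with brown cartons near (345,200), (378,205) and (412,208). The spray can is at (293,168), the jar at (299,260) and the mug at (304,128). Lookalikes to ignore: yellow (469,195), green (438,264), pink (386,294).

Run:
```python
import cv2,numpy as np
im=cv2.imread("pics/top0.png")
a=cv2.resize(im[175:265,175:265],None,fx=3.5,fy=3.5,interpolation=cv2.INTER_CUBIC)
b=cv2.resize(im[145:235,318:448],None,fx=3.5,fy=3.5,interpolation=cv2.INTER_CUBIC)
s=cv2.imread("pics/side0.png")
c=cv2.resize(s[75:215,270:370],None,fx=2,fy=2,interpolation=cv2.INTER_CUBIC)
d=cv2.resize(s[240:345,205:330],None,fx=2.6,fy=2.6,interpolation=cv2.INTER_CUBIC)
out=np.zeros((600,800,3),np.uint8)
out[:315,:315]=a;out[:315,320:775]=b;out[320:600,:200]=c;out[320:320+d.shape[0],210:210+d.shape[1]]=d
cv2.imwrite("pics/crop1.png",out)
```

```text
(no output)
```

View pics/crop1.png

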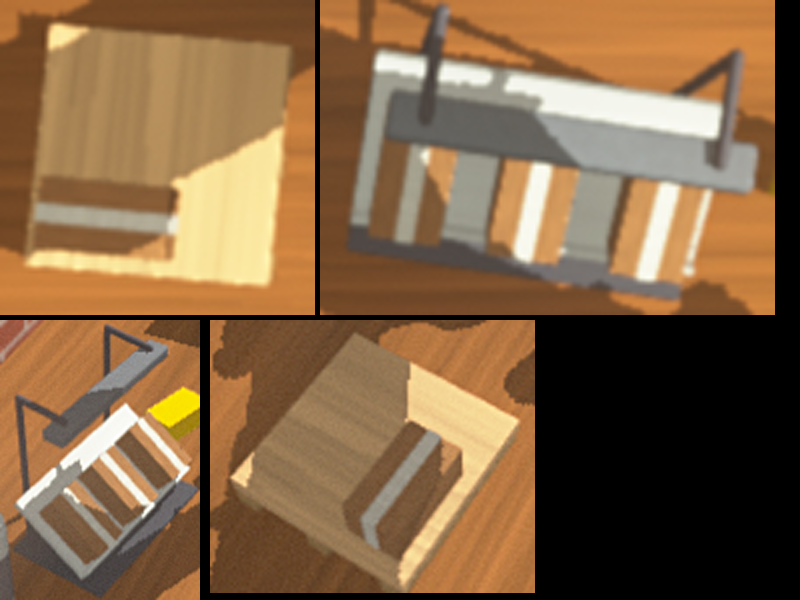

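The crop confirms the choice: three brown cartons with pale tape on the rack. Their lower tape ends are at crop (402,242), (526,262) and (650,281). Slab corners and lamp bar corners are readable, so I'll fit the poses.

```bash
cat > h.py <<'E'
import numpy as np,cv2
from scipy.optimize import least_squares
from scipy.spatial.transform import Rotation as Ro
from plant import *
def proj(s,X,R=None,t=None):
    R=s["R"] if R is None else R; t=s["t"] if t is None else t
    c=np.atleast_2d(X)@R.T+t; p=c[:,:2]/c[:,2:]; p=p*(1+s["k1"]*(p**2).sum(1,keepdims=True))
    return p*[s["fx"],s["fy"]]+[s["cx"],s["cy"]]
def unproj(s,uv,z):  # fixed camera, known height
    K=np.array([[s["fx"],0,s["cx"]],[0,s["fy"],s["cy"]],[0,0,1]])
    p=cv2.undistortPoints(np.array(uv,float).reshape(-1,1,2),K,np.array([s["k1"],0,0,0.]))[:,0]
    d=np.c_[p,np.ones(len(p))]@s["R"]; o=-s["R"].T@s["t"]
    return o+d*((z-o[2])/d[:,2])[:,None]
def place(q,P):
    c,s=np.cos(q[2]),np.sin(q[2]); P=np.array(P,float)
    return np.c_[P[:,:2]@np.array([[c,s],[-s,c]])+q[:2],P[:,2]]
def wcam(o,s):
    T=np.eye(4);T[:3,:3]=Ro.from_euler('xyz',o["orientation"],degrees=True).as_matrix();T[:3,3]=o["tool_pos"]
    C=np.linalg.inv(T@s["tool_from_camera"]);return C[:3,:3],C[:3,3]
E
python3 - <<'E'
from h import *
s=snapshot("top");sd=snapshot("side")
print("cam",-s["R"].T@s["t"])
cv=lambda P,ox,oy,X0,Y0:(np.array(P,float)-[X0,Y0]+.5)/3.5-.5+[ox,oy]
sl=cv([(48,24),(291,46),(270,285),(25,264)],175,175,0,0)
W=unproj(s,sl,.04);print(W.round(4),np.linalg.norm(W-np.roll(W,1,0),axis=1))
c=W[:,:2].mean(0);e=(W[1]-W[0]+W[2]-W[3]);print("slab",c,"edge dir left->right",np.degrees(np.arctan2(e[1],e[0])))
C0=unproj(s,cv([(38,177),(177,183),(33,255),(174,262)],175,175,0,0),.085);print("c0",C0.round(4))
bot=cv([(402,242),(526,262),(650,281)],318,145,320,0)
lam=cv([(388,92),(757,145),(752,192),(385,138)],318,145,320,0)
P=np.array([(-.0608,.094,.0722),(-.0608,0,.0722),(-.0608,-.094,.0722),(.029,.125,.253),(.029,-.125,.253),(-.005,-.125,.253),(-.005,.125,.253)])
uv=np.r_[bot,lam]
f=lambda q:(proj(s,place(q,P))-uv).ravel()
r=least_squares(f,[.6,-.15,0]);print("rack",r.x,np.degrees(r.x[2]),r.fun.reshape(-1,2).round(1))
print("side lamp front-corners",proj(sd,place(r.x,P)).round(0))
for n,p,z in(("can",(292,163),.18),("jar",(299,260),.075),("mug",(304,129),.09)):print(n,unproj(s,[p],z))
E
```

```text
cam [ 0.45368324 -0.05150311  1.41986888]
[[0.6237 0.2975 0.04  ]
 [0.6058 0.1059 0.04  ]
 [0.4184 0.1211 0.04  ]
 [0.4353 0.3122 0.04  ]] [0.18893657 0.19241221 0.18795256 0.1918347 ]
slab [0.52078067 0.20919203] edge dir left->right -95.1926451292953
c0 [[0.5015 0.2917 0.085 ]
 [0.4967 0.1864 0.085 ]
 [0.4426 0.2944 0.085 ]
 [0.4371 0.188  0.085 ]]
rack [ 0.57606326 -0.22473764 -0.14598715] -8.364447798663242 [[ 0.4  0.7]
 [-0.4 -0.1]
 [-1.3 -0.5]
 [ 0.7 -0.6]
 [ 0.6 -0.5]
 [ 0.3  0.4]
 [-0.5  0.6]]
side lamp front-corners [[326. 186.]
 [344. 166.]
 [360. 149.]
 [290. 129.]
 [343.  83.]
 [353.  87.]
 [301. 134.]]
can [[0.65220915 0.0052892  0.18      ]]
jar [[ 0.40845373 -0.00878933  0.075     ]]
mug [[ 0.75886164 -0.0226844   0.09      ]]
```

```bash
cat >> h.py <<'E'
from scipy.linalg import logm,expm
RACK=np.array([.5761,-.2247,-.146]); SLAB=np.array([.5208,.2092,np.radians(-94.9)])
def mk(x,y,z,p):
    T=np.eye(4);T[:3,:3]=np.c_[x,y,z];T[:3,3]=np.array(p)-.159*np.array(z);return T
A=np.radians(35);U=np.array([np.cos(A),0,np.sin(A)]);N=np.array([-np.sin(A),0,np.cos(A)])
def Track(y,off,h,q=None):  # off up-slope from centre, h of grasp point above underside
    q=RACK if q is None else q
    p=np.array([.006,y,.064])+off*U+h*N; Z=Ro.from_euler('z',q[2]).as_matrix()
    return mk(Z@-U,Z@[0,1,0],Z@-N,place(q,[p])[0])
SL=dict(b=(.052,-.030,90),c=(.030,.052,0),d=(-.052,.030,90))
def Tslab(slot,side,off,h,dx=0,dy=0,q=None):
    # off: distance of grasp from carton centre towards the opening; side=+1: grasped end lies on tool +x
    q=SLAB if q is None else q
    x,y,_=SL[slot]; g={'b':(0,1),'c':(-1,0),'d':(0,-1)}[slot]; g=np.array([*g,0.])
    Z=Ro.from_euler('z',q[2]).as_matrix(); p=place(q,[[x+dx,y+dy,.04+h]])[0]+Z@g*off
    X=side*(Z@g); z=np.array([0,0,-1.]); return mk(X,np.cross(z,X),z,p)
def cur():
    o=get_obs();T=np.eye(4);T[:3,:3]=Ro.from_euler('xyz',o["orientation"],degrees=True).as_matrix();T[:3,3]=o["tool_pos"];return T
def plan(T1,T0=None,n=None):
    T0=cur() if T0 is None else T0
    L=np.real(logm(np.linalg.inv(T0)@T1)); 
    for k in range(1,80):
        M=expm(L/k); r=np.r_[M[:3,3]/.025,np.degrees(Ro.from_matrix(M[:3,:3]).as_rotvec())/6]
        if (n and k==n) or (not n and np.abs(r).max()<=1): break
    zz=[(T0@expm(L*f)@[0,0,.178,1])[:3].round(3).tolist() for f in(.25,.5,.75,1)]
    print(k,"rows of",r.round(2).tolist(),"tip path",zz)
E
python3 - <<'E'
from h import *
s=snapshot("wrist");print(s["tool_from_camera"].round(3),s["fx"],s["k1"])
for y in(-.094,0,.094):plan(Track(y,.0,.135))
E
```

```text
[[ 0.    -0.953 -0.305  0.083]
 [ 1.     0.     0.001 -0.001]
 [-0.001 -0.305  0.952  0.021]
 [ 0.     0.     0.     1.   ]] 357.4837933003456 0.011026728722788563
12 rows of [-0.43, 0.99, 0.44, 0.15, -0.47, 0.47] tip path [[0.328, -0.521, 0.196], [0.373, -0.443, 0.173], [0.433, -0.371, 0.16], [0.503, -0.309, 0.159]]
16 rows of [-0.39, 0.97, 0.35, 0.11, -0.35, 0.35] tip path [[0.326, -0.498, 0.194], [0.373, -0.395, 0.171], [0.438, -0.3, 0.158], [0.516, -0.216, 0.159]]
20 rows of [-0.37, 0.96, 0.29, 0.09, -0.28, 0.28] tip path [[0.324, -0.474, 0.193], [0.373, -0.348, 0.169], [0.443, -0.23, 0.157], [0.53, -0.123, 0.159]]
```

```bash
H="python3 -m handwheel"; R='[0.55,-0.39,0.97,0.35,0.11,-0.35,0.35]'
$H '[[0.55,-0.39,0.97,0.35,0.11,-0.35,0.35],[0.55,-0.39,0.97,0.35,0.11,-0.35,0.35],[0.55,-0.39,0.97,0.35,0.11,-0.35,0.35],[0.55,-0.39,0.97,0.35,0.11,-0.35,0.35],[0.55,-0.39,0.97,0.35,0.11,-0.35,0.35]]'
$H '[[0.55,-0.39,0.97,0.35,0.11,-0.35,0.35],[0.55,-0.39,0.97,0.35,0.11,-0.35,0.35],[0.55,-0.39,0.97,0.35,0.11,-0.35,0.35],[0.55,-0.39,0.97,0.35,0.11,-0.35,0.35],[0.55,-0.39,0.97,0.35,0.11,-0.35,0.35]]'
$H '[[0.55,-0.39,0.97,0.35,0.11,-0.35,0.35],[0.55,-0.39,0.97,0.35,0.11,-0.35,0.35],[0.55,-0.39,0.97,0.35,0.11,-0.35,0.35],[0.55,-0.39,0.97,0.35,0.11,-0.35,0.35],[0.55,-0.39,0.97,0.35,0.11,-0.35,0.35]]'
$H '[[0.55,-0.39,0.97,0.35,0.11,-0.35,0.35],[0.55,0,0,0,0,0,0],[0.55,0,0,0,0,0,0]]'
python3 - <<'E'
from h import *
print(get_obs());o=get_obs();s=snapshot("wrist");im=s["color"][:,:,::-1];cv2.imwrite("pics/w1.png",im)
np.savez("w1.npz",p=o["tool_pos"],r=o["orientation"])
R,t=wcam(o,s)
for y in(-.094,0,.094):
  P=[np.array([.006,y,.064])+a*U+b*np.array([0,1,0])+.045*N for a,b in((-.05,.028),(-.05,-.028),(.05,-.028),(.05,.028),(-.05,0),(.05,0))]
  print(y,proj(s,place(RACK,P),R,t).round(0).tolist())
plan(Track(0,0,.135))
E
```

```text
clock: 0.88
tool_pos: [0.3017, -0.4735, 0.3622]
orientation: [-177.7, 10.8, -164.1]
force: [0.4, 0.5, 0.8]
opening: 0.0679
gripper_force: 0.0
clock: 1.5
tool_pos: [0.3359, -0.345, 0.3275]
orientation: [-177.3, 21.8, -174.5]
force: [0.2, -0.2, 0.2]
opening: 0.0677
gripper_force: 0.0
clock: 2.12
tool_pos: [0.3954, -0.2319, 0.3071]
orientation: [-178.8, 32.2, 174.6]
force: [-0.3, -3.1, 0.8]
opening: 0.0682
gripper_force: 0.0
clock: 2.5
tool_pos: [0.4035, -0.2328, 0.3111]
orientation: [-178.3, 33.4, 173.1]
force: [-0.4, 0.4, -0.8]
opening: 0.0681
gripper_force: 0.0
{'clock': 2.5, 'joint_pos': array([  -6.77449465,   -2.2145612 ,  -54.4876574 ,   22.40863851,
         -4.73557557, -112.43541245]), 'qvel': array([-0.07156609,  0.15931105,  0.74239611,  0.27073911,  0.36629939,
       -0.78707077]), 'tau': array([  0.18595181, -19.92323935,  22.67499089,   4.62636754,
         1.65620048,  -0.12574187]), 'tool_pos': array([ 0.40346756, -0.23282878,  0.31107379]), 'orientation': array([-178.25948473,   33.35043119,  173.11094955]), 'force': array([-0.41087107,  0.39849614, -0.7992916 ]), 'moment': array([0.26285768, 1.79851427, 0.03459243]), 'gripper_force': 0.0, 'opening': 0.06812541748904359}
-0.094 [[280.0, 151.0], [197.0, 149.0], [207.0, 283.0], [281.0, 285.0], [239.0, 150.0], [244.0, 284.0]]
0 [[421.0, 154.0], [337.0, 152.0], [332.0, 286.0], [407.0, 288.0], [379.0, 153.0], [370.0, 287.0]]
0.094 [[563.0, 158.0], [478.0, 156.0], [459.0, 289.0], [535.0, 292.0], [520.0, 157.0], [497.0, 291.0]]
2 rows of [-0.05, 0.66, 0.17, -0.08, -0.13, 0.1] tip path [[0.504, -0.241, 0.162], [0.508, -0.233, 0.161], [0.512, -0.224, 0.16], [0.516, -0.216, 0.159]]
```

View pics/w1.png

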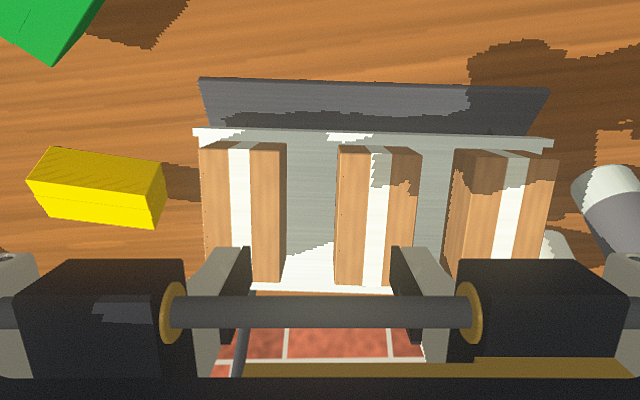

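The wrist view shows three brown cartons with tape, lower ends at row ~150. The middle carton spans cols 336–420, as predicted. The yellow and green lookalikes and the can are off to the sides. I'll zoom in to get the lanes; joint 5 is close to its limit, so I also need to choose the tilt with care.

Run:
```python
import cv2
im=cv2.imread("pics/w1.png");cv2.imwrite("pics/w1z.png",cv2.resize(im[125:300,185:575],None,fx=2,fy=2,interpolation=cv2.INTER_CUBIC))
```

```text
(no output)
```

View pics/w1z.png

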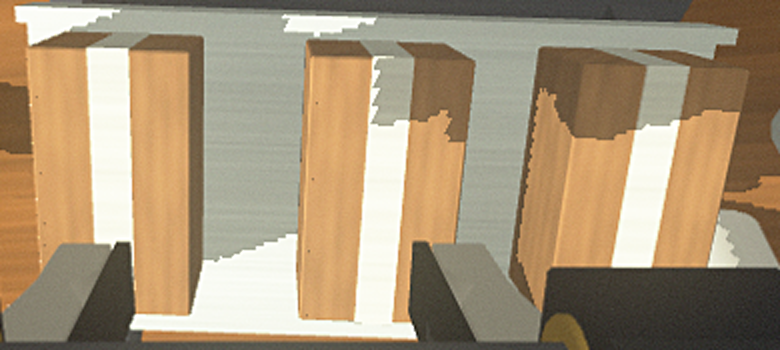

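```bash
cat >> h.py <<'E'
LANE={1:-.093,2:.0007,3:.0922}
def log():
    import json
    o=get_obs();open("log.jsonl","a").write(json.dumps({k:np.array(o[k]).tolist() for k in("joint_pos","tool_pos","orientation")})+"\n");print(o["joint_pos"].round(1))
E
python3 - <<'E'
from h import *
log();plan(Track(LANE[1],-.02,.135));plan(Track(LANE[1],-.02,.135),n=8)
E
```

```text
[  -6.8   -2.2  -54.5   22.4   -4.7 -112.5]
3 rows of [0.25, -0.79, 0.13, -0.05, -0.09, 0.07] tip path [[0.497, -0.264, 0.159], [0.493, -0.278, 0.155], [0.49, -0.292, 0.152], [0.486, -0.306, 0.148]]
8 rows of [0.09, -0.3, 0.05, -0.02, -0.03, 0.03] tip path [[0.497, -0.264, 0.159], [0.493, -0.278, 0.155], [0.49, -0.292, 0.152], [0.486, -0.306, 0.148]]
```

```bash
L="python3 -c 'from h import *;log()'"
python3 -m handwheel '[[0.55,0.09,-0.3,0.05,-0.02,-0.03,0.03],[0.55,0.09,-0.3,0.05,-0.02,-0.03,0.03],[0.55,0.09,-0.3,0.05,-0.02,-0.03,0.03]]'|head -3; eval $L
python3 -m handwheel '[[0.55,0.09,-0.3,0.05,-0.02,-0.03,0.03],[0.55,0.09,-0.3,0.05,-0.02,-0.03,0.03],[0.55,0.09,-0.3,0.05,-0.02,-0.03,0.03]]'|head -3; eval $L
python3 -m handwheel '[[0.55,0.09,-0.3,0.05,-0.02,-0.03,0.03],[0.55,0.09,-0.3,0.05,-0.02,-0.03,0.03],[0.55,0,0,0,0,0,0]]'|head -3; eval $L
cat > fk.py <<'E'
from h import *
import json
D=[json.loads(l) for l in open("log.jsonl")]
D.append(dict(joint_pos=[-47.2033,20.5939,.6359,-.0204,-70.1362,-16.5087],tool_pos=[.29889,-.60502,.40371],orientation=[179.904,-.008,-153.719]))
E3=lambda a,v:Ro.from_euler(a,v,degrees=True).as_matrix()
def fk(j,p):
    a1,c,d1,L2,a3,L3,d6=p[:7]
    Z=E3('z',j[0]); phi=j[1]-j[2]; F=Z@E3('y',phi)
    e=Z@np.array([a1,c,0])+[0,0,d1]+Z@E3('y',j[1])@[0,0,L2]
    w=e+F@np.array([L3,0,a3]); R=F@E3('x',p[9]*j[3])@E3('y',-j[4])@E3('x',p[10]*j[5])
    return w+R@[d6,0,0],R@Ro.from_rotvec(p[11:14]).as_matrix()
def fit():
    best=None
    for s4 in(1,-1):
        for s6 in(1,-1):
            def f(q,full=False):
                p=np.r_[q[:7],0,0,s4,s6,q[7:10]];r=[]
                for d in D:
                    t,R=fk(d["joint_pos"],p);r+=list((t-d["tool_pos"])*100)
                    r+=list((R-Ro.from_euler('xyz',d["orientation"],degrees=True).as_matrix()).ravel()*10)
                return np.r_[np.array(r),(q[:7]-[0.05,-.19,.45,.45,0,.45,.1])*.01]
            for g in([0,np.pi/2,0],[2.2,0.,2.2],[0,2.2,-2.2],[1.2,1.2,1.2],[-1.2,1.2,-1.2],[1.2,-1.2,1.2]):
                r=least_squares(f,np.r_[0.05,-.19,.45,.45,0,.45,.1,g])
                if best is None or r.cost<best[0]: best=(r.cost,np.r_[r.x[:7],0,0,s4,s6,r.x[7:]],r.fun)
    return best
LO=np.array([-176,-82,-58.28,-173.87,-174.79,-173.66]);HI=np.array([176,121.7,71.71,95.51,-.11,173.66])
def ik(p,T,j0):
    f=lambda j:np.r_[(fk(j,p)[0]-T[:3,3])*100,(fk(j,p)[1]-T[:3,:3]).ravel()*10]
    r=least_squares(f,np.clip(j0,LO+.2,HI-.2),bounds=(LO,HI),x_scale=np.full(6,30.))
    return r.x,r.cost
if __name__=="__main__":
    b=fit();print(b[0],b[1].round(3),np.abs(b[2]).max());np.save("fk.npy",b[1])
E
python3 fk.py
```

```text
clock: 2.92
tool_pos: [0.3976, -0.2543, 0.3049]
orientation: [-179.1, 34.0, 172.5]
[ -8.4  -0.7 -47.1   2.6  -9.6 -91.8]
clock: 3.3
tool_pos: [0.3911, -0.276, 0.2983]
orientation: [-179.8, 34.5, 171.8]
[-13.3   1.  -40.8 -11.3 -13.9 -74.8]
clock: 3.68
tool_pos: [0.3868, -0.2909, 0.2938]
orientation: [179.7, 34.9, 171.3]
[-17.    2.2 -37.5 -18.1 -16.4 -65.8]
13.216000370086542 [ 0.516 -0.178  0.436 -0.078 -0.135  0.213 -0.232  0.     0.    -1.
 -1.     2.418 -2.418  2.418] 3.3233609467570426
```

```bash
python3 - <<'E'
s=open("fk.py").read()
s=s.replace("E3('y',j[1])@[0,0,L2]","E3('y',j[1]+p[7])@[0,0,L2]").replace("np.r_[q[:7],0,0,s4,s6,q[7:10]]","np.r_[q[:7],q[10],0,s4,s6,q[7:10]]")
a=s.index("            for g in(");b=s.index("    return best")
s=s[:a]+"""            d=D[-1];R0=fk(d["joint_pos"],np.r_[[0]*9,s4,s6,0,0,0])[1].T@Ro.from_euler('xyz',d["orientation"],degrees=True).as_matrix()
            g=Ro.from_matrix(R0).as_rotvec()
            for o in(0,60,-60,90):
                r=least_squares(f,np.r_[0.05,-.19,.45,.45,0,.45,.1,g,o],x_scale=np.r_[[.1]*7,[.1]*3,30])
                if best is None or r.cost<best[0]: best=(r.cost,np.r_[r.x[:7],r.x[10],0,s4,s6,r.x[7:10]],r.fun)
"""+s[b:]
open("fk.py","w").write(s)
E
python3 fk.py
python3 - <<'E'
from h import *
plan(Track(LANE[1],-.02,.135))
E
```

```text
1.4124538721798228 [  1.948  -0.186  -0.408   1.343  -0.245  -0.439   0.183 -57.435   0.
  -1.     -1.     -1.209   1.209  -1.209] 0.8050300590865339
1 rows of [0.05, 0.0, -0.02, 0.01, -0.02, -0.05] tip path [[0.487, -0.305, 0.148], [0.487, -0.305, 0.148], [0.487, -0.305, 0.148], [0.486, -0.306, 0.148]]
```

```bash
sed -i "s/return w+R@\[d6,0,0\]/return w+F@E3('x',p[9]*j[3])@[0,p[8],0]+R@[d6,0,0]/; s/np.r_\[q\[:7\],q\[10\],0,s4,s6,q\[7:10\]\]/np.r_[q[:7],0,q[10],s4,s6,q[7:10]]/; s/for o in(0,60,-60,90)/for o in(0,-.19)/; s/\[.1\]\*3,30\]/[.1]*3,.1]/; s/np.r_\[r.x\[:7\],r.x\[10\],0,s4,s6,r.x\[7:10\]\]/np.r_[r.x[:7],0,r.x[10],s4,s6,r.x[7:10]]/; s/\[0.05,-.19,.45,.45,0,.45,.1\]/[0.0,-.1,.3,.5,0,.5,.15]/" fk.py
sed -i 's/np.r_\[0.05,-.19,.45,.45,0,.45,.1,g,o\]/np.r_[0.0,-.19-o,.3,.5,0,.5,.15,g,o]/' fk.py
python3 fk.py
```

```text
1.7262237479184638e-06 [-0.    -0.     0.199  0.602 -0.     0.464  0.2    0.    -0.192 -1.
 -1.    -1.209  1.209 -1.209] 0.0010159150572788811
```

```bash
cat >> h.py <<'E'
def tilt(T,d):  # turn about tool y through the grasp point, deg
    G=np.eye(4);G[2,3]=.159;Rt=np.eye(4);Rt[:3,:3]=Ro.from_euler('y',d,degrees=True).as_matrix()
    return T@G@Rt@np.linalg.inv(G)
E
cat > chk.py <<'E'
from fk import *
p=np.load("fk.npy")
rng=np.random.default_rng(0)
j0=np.array(D[-2]["joint_pos"])
def sol(T,nm):
    S=[]
    for k in range(14):
        j,c=ik(p,T,j0 if k==0 else (j0+rng.uniform(-60,60,6)*[.6,.5,.5,1,.6,2]))
        if c<1e-5 and not any(np.abs(j-s).max()<1 for s in S): S.append(j)
    print(nm,[s.round(0).astype(int).tolist() for s in S])
for d in(0,-10):
    print("TILT z.x",d,np.degrees(np.arccos(-tilt(Track(0,0,.025),d)[2,2])))
    for l in(1,2,3):
        for off in(-.024,.024):
            for h in(.025,.135): sol(tilt(Track(LANE[l],off,h),d),f"L{l} {off} {h}")
    for s in"bcd":
        for sd in(1,-1): sol(tilt(Tslab(s,sd,.024,.025),d),f"S{s} {sd}")
E
time python3 chk.py
```

```text
TILT z.x 0 35.0
L1 -0.024 0.025 [[-19, 16, -30, -35, -11, -46]]
L1 -0.024 0.135 [[-17, 2, -38, -19, -16, -65]]
L1 0.024 0.025 [[-16, 16, -29, -24, -11, -60]]
L1 0.024 0.135 [[-16, 3, -35, -13, -18, -71]]
L2 -0.024 0.025 []
L2 -0.024 0.135 []
L2 0.024 0.025 []
L2 0.024 0.135 []
L3 -0.024 0.025 []
L3 -0.024 0.135 []
L3 0.024 0.025 []
L3 0.024 0.135 []
Sb 1 [[38, 18, -30, 0, -42, 47]]
Sb -1 [[38, 18, -30, 0, -42, -133]]
Sc 1 [[38, 24, -21, 0, -46, 137]]
Sc -1 [[38, 24, -21, 0, -46, -43]]
Sd 1 [[45, 23, -22, 0, -45, -140]]
Sd -1 [[45, 23, -22, 0, -45, 40]]
TILT z.x -10 45.0
L1 -0.024 0.025 [[-36, 17, -26, -74, -20, 3]]
L1 -0.024 0.135 [[-30, 3, -32, -51, -20, -25]]
L1 0.024 0.025 [[-29, 16, -23, -63, -16, -13]]
L1 0.024 0.135 [[-23, 3, -31, -40, -17, -40]]
L2 -0.024 0.025 [[-26, 14, -30, -80, -13, 2]]
L2 -0.024 0.135 []
L2 0.024 0.025 [[-13, 13, -29, -56, -4, -30]]
L2 0.024 0.135 []
L3 -0.024 0.025 [[-13, 12, -32, -84, -3, -2]]
L3 -0.024 0.135 []
L3 0.024 0.025 []
L3 0.024 0.135 []
Sb 1 [[34, 23, -19, -8, -55, 56]]
Sb -1 [[43, 14, -44, 17, -26, -152]]
Sc 1 [[42, 26, -21, 9, -51, 127]]
Sc -1 [[32, 23, -19, -12, -43, -29]]
Sd 1 [[49, 19, -36, 16, -30, -158]]
Sd -1 [[40, 27, -12, -8, -58, 50]]
real	0m9.076s
user	0m9.486s
sys	0m0.061s
```

```bash
python3 - <<'E'
s=open("chk.py").read()
a=s.index("for d in")
open("chk.py","w").write(s[:a].replace("range(14)","range(NS)").replace("rng.uniform(-60,60,6)*[.6,.5,.5,1,.6,2]","rng.uniform(-90,90,6)*[1,.4,.4,1.2,.7,2]"))
E
cat > chk2.py <<'E'
import chk;chk.NS=30
from chk import *
for d in(0,8,15):
    print("TILT",d)
    for l in(2,3):
        for off in(-.024,.024):
            for h in(.025,.09,.135): sol(tilt(Track(LANE[l],off,h),d),f"L{l} {off} {h}")
E
sed -i '1a NS=30' chk.py; time python3 chk2.py
```

```text
TILT 0
L2 -0.024 0.025 []
L2 -0.024 0.09 []
L2 -0.024 0.135 []
L2 0.024 0.025 []
L2 0.024 0.09 []
L2 0.024 0.135 []
L3 -0.024 0.025 []
L3 -0.024 0.09 []
L3 -0.024 0.135 []
L3 0.024 0.025 []
L3 0.024 0.09 []
L3 0.024 0.135 []
TILT 8
L2 -0.024 0.025 []
L2 -0.024 0.09 []
L2 -0.024 0.135 [[0, -1, -51, 15, -14, -112]]
L2 0.024 0.025 []
L2 0.024 0.09 [[-1, 6, -44, 13, -14, -109]]
L2 0.024 0.135 [[-1, 0, -43, 10, -20, -106]]
L3 -0.024 0.025 []
L3 -0.024 0.09 []
L3 -0.024 0.135 []
L3 0.024 0.025 []
L3 0.024 0.09 [[-3, 4, -58, 63, -3, -158]]
L3 0.024 0.135 [[10, -2, -52, 30, -17, -136]]
TILT 15
L2 -0.024 0.025 [[-2, 15, -42, 10, -13, -106]]
L2 -0.024 0.09 [[-1, 7, -42, 7, -21, -104]]
L2 -0.024 0.135 [[0, 1, -42, 6, -27, -103]]
L2 0.024 0.025 [[-2, 15, -35, 6, -20, -102]]
L2 0.024 0.09 [[-2, 8, -35, 5, -27, -101]]
L2 0.024 0.135 [[-1, 3, -35, 5, -32, -101]]
L3 -0.024 0.025 []
L3 -0.024 0.09 [[11, 5, -50, 22, -18, -129]]
L3 -0.024 0.135 [[13, -1, -48, 17, -25, -125]]
L3 0.024 0.025 [[8, 14, -42, 20, -16, -125]]
L3 0.024 0.09 [[10, 6, -41, 15, -24, -121]]
L3 0.024 0.135 [[11, 1, -40, 13, -30, -120]]
real	0m24.231s
user	0m24.460s
sys	0m0.059s
```

```bash
cat >> h.py <<'E'
CFG={1:(.022,0,'c',-1),2:(-.022,15,'d',1),3:(-.022,18,'b',1)}
MID=np.array([.46,-.03,.27])
def poses(l,hg=.026,lift=.12):
    off,d,s,sd=CFG[l]; f=lambda h:tilt(Track(LANE[l],off,h),d); g=lambda h:tilt(Tslab(s,sd,.022,h),d)
    P=dict(pre=f(.135),grasp=f(hg),up=f(lift))
    ab=g(.12); m=ab.copy(); m[:3,3]=MID-.159*ab[:3,2]; P["mid"]=m;P["above"]=ab;P["near"]=g(.045);P["place"]=g(hg);P["off"]=g(.12)
    return P
E
cat > chk3.py <<'E'
from chk import *
for l in(1,2,3):
    P=poses(l); j=None; ks=list(P)
    for k in ks:
        j2,c=(None,1)
        for t in range(25):
            s=(j if j is not None and t==0 else j0+rng.uniform(-90,90,6)*[1,.4,.4,1.2,.7,2]*(t>0))
            a,ca=ik(p,P[k],s)
            if ca<1e-5: j2=a;break
        print(l,k,None if j2 is None else j2.round(0).astype(int), "g",(P[k]@[0,0,.159,1])[:3].round(3))
        if j2 is not None:j=j2
    for a,b in zip(ks,ks[1:]): print(a,b,end=" ");plan(P[b],P[a])
E
python3 chk3.py
```

```text
1 pre [-16   3 -35 -13 -18 -71] g [ 0.51  -0.309  0.187]
1 grasp [-16  16 -30 -24 -11 -60] g [ 0.572 -0.318  0.098]
1 up [-16   5 -34 -14 -17 -70] g [ 0.518 -0.31   0.175]
1 mid [ 21  -1 -23   0 -68 -26] g [ 0.46 -0.03  0.27]
1 above [ 37  18 -15   0 -57 -42] g [0.572 0.197 0.16 ]
1 near [ 37  22 -20   0 -48 -42] g [0.572 0.197 0.085]
1 place [ 37  24 -21   0 -46 -42] g [0.572 0.197 0.066]
1 off [ 37  18 -15   0 -57 -42] g [0.572 0.197 0.16 ]
pre grasp 5 rows of [0.0, 0.0, 0.87, 0.0, -0.0, 0.0] tip path [[0.536, -0.313, 0.149], [0.551, -0.315, 0.127], [0.567, -0.317, 0.105], [0.582, -0.32, 0.082]]
grasp up 4 rows of [0.0, -0.0, -0.94, 0.0, -0.0, 0.0] tip path [[0.569, -0.318, 0.102], [0.556, -0.316, 0.121], [0.542, -0.314, 0.14], [0.529, -0.312, 0.159]]
up mid 16 rows of [-0.6, 0.5, -0.18, -0.3, 0.28, -0.94] tip path [[0.551, -0.24, 0.192], [0.547, -0.162, 0.216], [0.516, -0.088, 0.234], [0.46, -0.03, 0.251]]
mid above 10 rows of [-0.94, -0.37, 0.44, 0.0, 0.0, -0.0] tip path [[0.488, 0.027, 0.224], [0.516, 0.083, 0.196], [0.544, 0.14, 0.169], [0.572, 0.197, 0.141]]
above near 4 rows 
[... 2921 characters left out ...]
 [0.45, -0.082, 0.179], [0.448, -0.049, 0.212], [0.466, -0.031, 0.252]]
mid above 8 rows of [-0.02, -0.96, 0.57, 0.0, 0.0, 0.0] tip path [[0.478, 0.017, 0.224], [0.49, 0.064, 0.197], [0.502, 0.111, 0.169], [0.514, 0.158, 0.142]]
above near 3 rows of [-0.31, -0.0, 0.95, 0.0, 0.0, 0.0] tip path [[0.514, 0.158, 0.123], [0.514, 0.158, 0.104], [0.514, 0.158, 0.086], [0.514, 0.158, 0.067]]
near place 1 rows of [-0.23, -0.0, 0.72, 0.0, 0.0, 0.0] tip path [[0.514, 0.158, 0.062], [0.514, 0.158, 0.057], [0.514, 0.158, 0.053], [0.514, 0.158, 0.048]]
place off 4 rows of [0.29, 0.0, -0.89, 0.0, 0.0, 0.0] tip path [[0.514, 0.158, 0.071], [0.514, 0.158, 0.095], [0.514, 0.158, 0.118], [0.514, 0.158, 0.142]]
```

```bash
cat >> h.py <<'E'
CFG={1:(.022,0,'b',-1),2:(-.022,15,'d',1),3:(-.022,18,'c',1)}
_p=poses
def poses(l,**k):
    P=_p(l,**k); F=np.diag([-1.,-1,1,1])
    return {a:b@F for a,b in P.items()} if l==3 else P
E
sed -i 's/for l in(1,2,3):/for l in(1,3):/' chk3.py
python3 chk3.py | grep -v -e "^pre" -e "^near" -e "^place"; python3 -c "
from h import *
P=poses(1);plan(P['pre']);plan(P['grasp'])"
```

```text
1 pre [-16   3 -35 -13 -18 -71] g [ 0.51  -0.309  0.187]
1 grasp [-16  16 -30 -24 -11 -60] g [ 0.572 -0.318  0.098]
1 up [-16   5 -34 -14 -17 -70] g [ 0.518 -0.31   0.175]
1 mid [  21   -1  -23    0  -68 -116] g [ 0.46 -0.03  0.27]
1 above [  38   11  -24    0  -54 -133] g [0.508 0.158 0.16 ]
1 near [  38   17  -29    0  -44 -133] g [0.508 0.158 0.085]
1 place [  38   18  -30    0  -42 -133] g [0.508 0.158 0.066]
1 off [  38   11  -24    0  -54 -133] g [0.508 0.158 0.16 ]
grasp up 4 rows of [0.0, -0.0, -0.94, 0.0, -0.0, 0.0] tip path [[0.569, -0.318, 0.102], [0.556, -0.316, 0.121], [0.542, -0.314, 0.14], [0.529, -0.312, 0.159]]
up mid 11 rows of [-0.15, 0.97, -0.43, -0.02, 0.53, -0.05] tip path [[0.508, -0.24, 0.176], [0.49, -0.17, 0.197], [0.473, -0.099, 0.222], [0.46, -0.03, 0.251]]
mid above 8 rows of [-0.16, 0.96, 0.55, 0.0, 0.0, -0.0] tip path [[0.472, 0.017, 0.224], [0.484, 0.064, 0.196], [0.496, 0.111, 0.169], [0.508, 0.158, 0.141]]
above near 4 rows of [-0.0, -0.0, 0.75, 0.0, 0.0, -0.0] tip path [[0.508, 0.158, 0.122], [0.508, 0.158, 0.103], [0.508, 0.158, 0.085], [0.508, 0.1
[... 710 characters left out ...]
4], [0.462, -0.075, 0.182], [0.455, -0.048, 0.215], [0.461, -0.024, 0.252]]
mid above 8 rows of [-0.95, -0.46, 0.89, -0.0, -0.0, 0.0] tip path [[0.488, 0.033, 0.224], [0.516, 0.089, 0.197], [0.544, 0.146, 0.169], [0.572, 0.203, 0.142]]
above near 3 rows of [0.31, 0.0, 0.95, -0.0, -0.0, 0.0] tip path [[0.572, 0.203, 0.123], [0.572, 0.203, 0.104], [0.572, 0.203, 0.086], [0.572, 0.203, 0.067]]
2 rows of [-0.81, 0.0, -0.01, 0.01, -0.01, -0.02] tip path [[0.496, -0.307, 0.154], [0.504, -0.308, 0.16], [0.512, -0.309, 0.166], [0.521, -0.311, 0.172]]
5 rows of [-0.33, 0.0, 0.87, 0.0, -0.0, -0.01] tip path [[0.511, -0.309, 0.131], [0.535, -0.313, 0.115], [0.559, -0.316, 0.099], [0.582, -0.32, 0.082]]
```

```bash
H="python3 -m handwheel"
$H '[[0.55,-0.81,0,-0.01,0.01,-0.01,-0.02],[0.55,-0.81,0,0,0,-0.01,-0.02],[0.55,0,0,0.7,0,0,0],[0.55,0,0,0.7,0,0,0],[0.55,0,0,0,0,0,0]]'
python3 -c "
from h import *
P=poses(1);plan(P['grasp'],n=4);o=get_obs();s=snapshot('wrist');cv2.imwrite('pics/w2.png',s['color'][:,:,::-1])"
```

```text
clock: 4.3
tool_pos: [0.439, -0.2981, 0.2862]
orientation: [180.0, 34.8, 171.7]
force: [0.6, 0.3, 0.0]
opening: 0.0679
gripper_force: 0.0
4 rows of [-0.02, -0.0, 0.72, 0.0, -0.01, 0.0] tip path [[0.55, -0.314, 0.126], [0.561, -0.316, 0.111], [0.572, -0.318, 0.097], [0.582, -0.32, 0.082]]
```

View pics/w2.png

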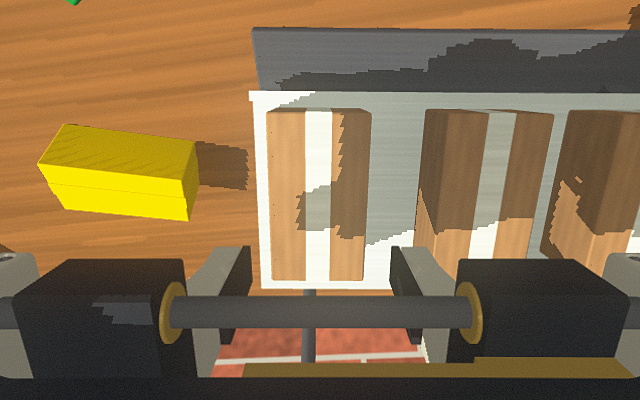

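The wrist view shows carton_1 (cols 270–368) centred between the fingers (251 and 390). I'll go down and grip.

```bash
H="python3 -m handwheel"
$H '[[0.55,-0.02,0,0.72,0,-0.01,0],[0.55,-0.02,0,0.72,0,-0.01,0],[0.55,-0.02,0,0.72,0,-0.01,0],[0.55,-0.02,0,0.72,0,-0.01,0],[0.55,0,0,0,0,0,0]]'
$H '[[-1,0,0,0,0,0,0],[-1,0,0,0,0,0,0],[-1,0,0,0,0,0,0],[-1,0,0,0,0,0,0]]'
python3 -c "
from h import *
P=poses(1);plan(P['grasp'],n=1);plan(P['up'],n=6)"
```

```text
clock: 4.97
tool_pos: [0.4814, -0.3047, 0.2296]
orientation: [-180.0, 35.1, 171.7]
force: [0.3, -0.6, -0.4]
opening: 0.0681
gripper_force: 0.0
clock: 5.48
tool_pos: [0.4811, -0.3046, 0.2312]
orientation: [-180.0, 35.2, 171.7]
force: [-5.3, 1.7, 6.9]
opening: 0.0561
gripper_force: 29.9
1 rows of [0.06, -0.01, 0.11, 0.0, 0.04, 0.01] tip path [[0.583, -0.32, 0.085], [0.583, -0.32, 0.084], [0.582, -0.32, 0.083], [0.582, -0.32, 0.082]]
6 rows of [0.01, -0.0, -0.61, 0.0, 0.01, 0.0] tip path [[0.569, -0.318, 0.104], [0.556, -0.316, 0.123], [0.542, -0.314, 0.141], [0.529, -0.312, 0.159]]
```

```bash
H="python3 -m handwheel"
$H '[[-1,0,0,-0.4,0,0,0],[-1,0,0,-0.7,0,0,0],[-1,0,0,-0.9,0,0,0],[-1,0,0,-0.9,0,0,0],[-1,0,0,-0.8,0,0,0]]'
python3 -c "
from h import *
P=poses(1);plan(P['mid'],n=13);s=snapshot('wrist');cv2.imwrite('pics/w3.png',s['color'][:,:,::-1])"
```

```text
clock: 6.1
tool_pos: [0.4276, -0.2965, 0.3066]
orientation: [-180.0, 35.1, 171.7]
force: [-1.2, -0.9, -2.8]
opening: 0.0557
gripper_force: 29.9
13 rows of [-0.13, 0.82, -0.36, -0.01, 0.45, -0.04] tip path [[0.508, -0.24, 0.178], [0.49, -0.169, 0.198], [0.473, -0.099, 0.223], [0.46, -0.03, 0.251]]
```

View pics/w3.png

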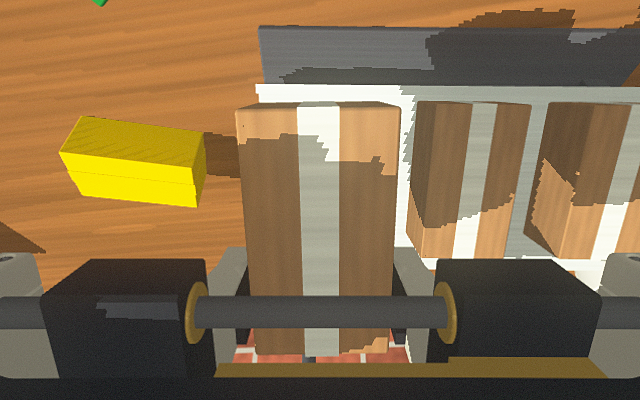

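Carton_1 is held square. Its lower top corners are at (236,110) and (400,108), and the far edge is at row ~350.

```bash
H="python3 -m handwheel"
python3 -c "
from h import *
s=snapshot('wrist');C=np.linalg.inv(s['tool_from_camera'])
for h in(.026,.0285): print(proj(s,[(.072,y,.159+h-.045) for y in(-.028,.028)]+[(-.028,y,.159+h-.045) for y in(-.028,.028)],C[:3,:3],C[:3,3]).round(1).tolist())
"
$H '[[-1,-0.13,0.5,-0.36,-0.01,0.2,-0.02],[-1,-0.13,0.82,-0.36,-0.01,0.45,-0.04],[-1,-0.13,0.82,-0.36,-0.01,0.45,-0.04],[-1,-0.13,0.82,-0.36,-0.01,0.45,-0.04],[-1,-0.13,0.82,-0.36,-0.01,0.45,-0.04]]'
$H '[[-1,-0.13,0.82,-0.36,-0.01,0.45,-0.04],[-1,-0.13,0.82,-0.36,-0.01,0.45,-0.04],[-1,-0.13,0.82,-0.36,-0.01,0.45,-0.04],[-1,-0.13,0.82,-0.36,-0.01,0.45,-0.04],[-1,-0.13,0.82,-0.36,-0.01,0.45,-0.04]]'|head -3
$H '[[-1,-0.13,0.82,-0.36,-0.01,0.45,-0.04],[-1,-0.13,0.82,-0.36,-0.01,0.45,-0.04],[-1,-0.13,0.82,-0.36,-0.01,0.45,-0.04],[-1,0,0,0,0,0.25,-0.02]]'
python3 -c "
from h import *
P=poses(1);plan(P['above'],n=11)"
```

```text
[[237.2, 120.1], [409.3, 120.0], [254.4, 369.3], [391.1, 369.2]]
[[238.8, 119.4], [407.5, 119.4], [255.4, 364.7], [389.9, 364.6]]
clock: 6.82
tool_pos: [0.4322, -0.2011, 0.3524]
orientation: [-179.7, 23.0, 172.9]
force: [1.1, 0.6, -3.9]
opening: 0.0557
gripper_force: 29.9
clock: 7.45
tool_pos: [0.4462, -0.0991, 0.3996]
orientation: [-179.7, 9.6, 174.1]
clock: 7.95
tool_pos: [0.4595, -0.0381, 0.4275]
orientation: [-179.8, 0.1, 175.0]
force: [0.7, -0.2, -3.1]
opening: 0.0561
gripper_force: 29.9
11 rows of [-0.12, 0.73, 0.39, -0.0, 0.0, -0.0] tip path [[0.472, 0.01, 0.222], [0.484, 0.06, 0.195], [0.496, 0.109, 0.168], [0.508, 0.158, 0.141]]
```

```bash
H="python3 -m handwheel"
$H '[[-1,-0.12,0.73,0.1,0,0,0],[-1,-0.12,0.73,0.1,0,0,0],[-1,-0.12,0.73,0.1,0,0,0],[-1,-0.12,0.73,0.1,0,0,0],[-1,0,0,0,0,0,0]]'
python3 -c "
from h import *
o=get_obs();s=snapshot('wrist');cv2.imwrite('pics/w4.png',s['color'][:,:,::-1]);R,t=wcam(o,s);print(o['tool_pos'],o['orientation'])
sl=[(-.095,-.095,.04),(.095,-.095,.04),(.095,.095,.04),(-.095,.095,.04)]
c0=[(-.08,-.08,.085),(.02,-.08,.085),(.02,-.024,.085),(-.08,-.024,.085)]
print(proj(s,place(SLAB,sl),R,t).round(0).tolist(),proj(s,place(SLAB,c0),R,t).round(0).tolist())
np.savez('w4.npz',R=R,t=t)
plan(poses(1)['above'],n=8)"
```

```text
clock: 8.57
tool_pos: [0.4776, 0.0339, 0.4167]
orientation: [-179.7, 0.1, 175.0]
force: [0.3, -0.5, -2.9]
opening: 0.0557
gripper_force: 29.9
[0.47759475 0.03385622 0.41671107] [-1.79739756e+02  5.48136306e-02  1.74982332e+02]
[[611.0, 101.0], [410.0, 102.0], [397.0, 278.0], [568.0, 278.0]] [[629.0, 122.0], [510.0, 122.0], [499.0, 186.0], [613.0, 186.0]]
8 rows of [-0.1, 0.64, 0.49, -0.01, 0.0, -0.0] tip path [[0.485, 0.064, 0.214], [0.493, 0.095, 0.19], [0.501, 0.127, 0.165], [0.508, 0.158, 0.141]]
```

View pics/w4.png

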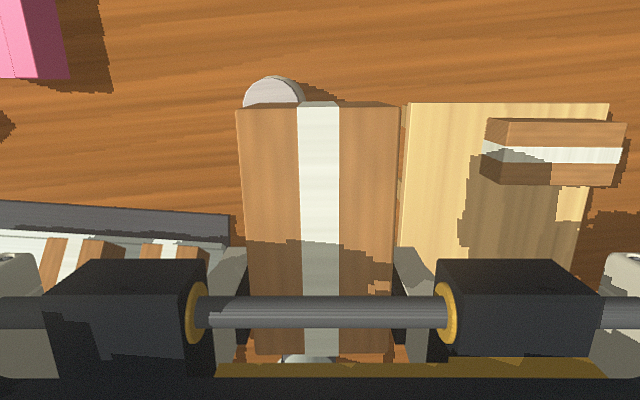

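The slab's near corners at (408,103) and (609,103), and carton_0's corners at (510,122), (628,122) and (500,186), match the predicted pixels within about 2 px. The slab pose holds. The carton sits about 3 mm further along the tool's x than planned, so I'll correct the offset to 25 mm.

```bash
H="python3 -m handwheel"
$H '[[-1,-0.08,0.64,0.4,0,0,0],[-1,-0.08,0.64,0.4,0,0,0],[-1,-0.08,0.64,0.4,0,0,0],[-1,-0.08,0.64,0.4,0,0,0],[-1,-0.08,0.64,0.4,0,0,0]]' | head -3
$H '[[-1,-0.1,0.64,0.4,0,0,0],[-1,-0.1,0.64,0.4,0,0,0],[-1,-0.1,0.6,0.3,0,0,0],[-1,0,0,0,0,0,0]]'
python3 -c "
from h import *
plan(Tslab('b',-1,.025,.045))"
```

```text
clock: 9.25
tool_pos: [0.4946, 0.1121, 0.366]
orientation: [-179.7, 0.1, 174.9]
clock: 9.75
tool_pos: [0.5063, 0.1581, 0.3382]
orientation: [-179.7, 0.0, 174.9]
force: [0.2, 0.2, -2.9]
opening: 0.056
gripper_force: 29.9
4 rows of [-0.05, 0.01, 0.94, -0.01, 0.0, -0.01] tip path [[0.508, 0.157, 0.137], [0.509, 0.157, 0.113], [0.51, 0.158, 0.09], [0.511, 0.158, 0.066]]
```

```bash
H="python3 -m handwheel"
$H '[[-1,-0.05,0,0.94,0,0,0],[-1,-0.05,0,0.94,0,0,0],[-1,-0.05,0.02,0.94,0,0,0],[-1,-0.05,0.02,0.85,0,0,0],[-1,0,0,0,0,0,0]]'
$H '[[-1,0,0,0.2,0,0,0],[-1,0,0,0.15,0,0,0],[-1,0,0,0.1,0,0,0],[-1,0,0,0,0,0,0]]'
python3 -c "
from h import *
plan(Tslab('b',-1,.025,.0285),n=1)"
```

```text
clock: 10.38
tool_pos: [0.5109, 0.1566, 0.2463]
orientation: [-179.6, -0.0, 174.9]
force: [-0.4, 0.4, -2.2]
opening: 0.0558
gripper_force: 29.9
clock: 10.88
tool_pos: [0.5112, 0.157, 0.2362]
orientation: [-179.8, 0.1, 174.9]
force: [0.4, 0.3, -3.2]
opening: 0.0558
gripper_force: 29.9
1 rows of [-0.0, 0.03, 0.35, -0.04, 0.01, -0.04] tip path [[0.511, 0.157, 0.056], [0.511, 0.157, 0.054], [0.511, 0.157, 0.052], [0.511, 0.158, 0.049]]
```

```bash
H="python3 -m handwheel"
$H '[[-1,0,0.02,0.12,0,0,0],[-1,0,0.02,0.1,0,0,0],[-1,0,0,0,0,0,0]]'
$H '[[-1,0,0,0.06,0,0,0],[-1,0,0,0,0,0,0]]'
```

```text
clock: 11.25
tool_pos: [0.5113, 0.158, 0.2304]
orientation: [-179.7, 0.1, 174.9]
force: [0.2, -0.5, -3.4]
opening: 0.0558
gripper_force: 29.9
clock: 11.5
tool_pos: [0.5113, 0.158, 0.229]
orientation: [-179.7, 0.1, 174.9]
force: [-0.1, -0.5, -3.3]
opening: 0.056
gripper_force: 29.9
```

```bash
H="python3 -m handwheel"
$H '[[-1,0,0,0.06,0,0,0],[-1,0,0,0,0,0,0]]'
```

```text
clock: 11.75
tool_pos: [0.5114, 0.158, 0.2277]
orientation: [-179.8, 0.1, 174.9]
force: [-0.4, -0.4, -2.3]
opening: 0.0558
gripper_force: 29.9
```

```bash
H="python3 -m handwheel"
$H '[[-1,0,0,0.06,0,0,0],[-1,0,0,0,0,0,0]]'; $H '[[-1,0,0,0.04,0,0,0],[-1,0,0,0,0,0,0]]'
```

```text
clock: 12.0
tool_pos: [0.5113, 0.158, 0.2274]
orientation: [-179.8, 0.1, 174.9]
force: [-5.6, -1.2, 11.9]
opening: 0.0557
gripper_force: 29.9
clock: 12.25
tool_pos: [0.5113, 0.1579, 0.2272]
orientation: [-179.8, 0.1, 174.9]
force: [-8.3, -3.1, 20.1]
opening: 0.0558
gripper_force: 29.9
```

```bash
H="python3 -m handwheel"
$H '[[0.5,0,0,-0.03,0,0,0],[0.5,0,0,0,0,0,0],[0.5,0,0,0,0,0,0]]' | tail -3
$H '[[0.5,0,0,-0.5,0,0,0],[0.55,0,0,-1,0,0,0],[0.55,0,0,-1,0,0,0],[0.55,0,0,-1,0,0,0],[0.55,0,0,-1,0,0,0]]'
python3 -c "
from h import *
P=poses(2);m=P['mid'].copy();plan(m);plan(P['pre'],m)
o=get_obs();s=snapshot('wrist');cv2.imwrite('pics/w5.png',s['color'][:,:,::-1]);R,t=wcam(o,s)
b=[(.024,-.08,.085),(.08,-.08,.085),(.024,.02,.085),(.08,.02,.085)]
print(proj(s,place(SLAB,b),R,t).round(0).tolist())
s=snapshot('top');cv2.imwrite('pics/top1.png',s['color'][:,:,::-1]);print(proj(s,place(SLAB,b)).round(1).tolist())
"
```

```text
force: [0.4, -0.0, -0.3]
opening: 0.0656
gripper_force: 0.0
clock: 13.25
tool_pos: [0.5112, 0.1584, 0.3401]
orientation: [-179.8, 0.1, 174.9]
force: [0.7, -0.0, -0.3]
opening: 0.0677
gripper_force: 0.0
8 rows of [0.01, -0.96, -0.42, -0.0, 0.31, -0.0] tip path [[0.495, 0.111, 0.184], [0.48, 0.064, 0.206], [0.467, 0.017, 0.228], [0.455, -0.03, 0.252]]
8 rows of [0.25, -0.88, 0.57, 0.0, -0.73, 0.07] tip path [[0.46, -0.074, 0.222], [0.468, -0.12, 0.193], [0.479, -0.165, 0.167], [0.494, -0.212, 0.144]]
[[367.0, 97.0], [277.0, 98.0], [361.0, 243.0], [283.0, 243.0]]
[[222.8, 248.8], [243.9, 250.5], [226.5, 211.1], [247.5, 212.8]]
```

```bash
H="python3 -m handwheel"
$H '[[0.55,0,-0.96,-0.42,0,0.31,0],[0.55,0,-0.96,-0.42,0,0.31,0],[0.55,0,-0.96,-0.42,0,0.31,0],[0.55,0,-0.96,-0.42,0,0.31,0],[0.55,0,-0.96,-0.42,0,0.31,0]]'|head -3
$H '[[0.55,0,-0.96,-0.42,0,0.31,0],[0.55,0,-0.96,-0.42,0,0.31,0],[0.55,0,-0.96,-0.42,0,0.31,0],[0.55,0.25,-0.88,0.57,0,-0.73,0.07],[0.55,0.25,-0.88,0.57,0,-0.73,0.07]]'|head -3
$H '[[0.55,0.25,-0.88,0.57,0,-0.73,0.07],[0.55,0.25,-0.88,0.57,0,-0.73,0.07],[0.55,0.25,-0.88,0.57,0,-0.73,0.07],[0.55,0.25,-0.88,0.57,0,-0.73,0.07],[0.55,0.25,-0.88,0.57,0,-0.73,0.07]]'|head -3
$H '[[0.55,0.25,-0.88,0.57,0,-0.73,0.07],[0.55,0,0,0,0,0,0],[0.55,0,0,0,0,0,0]]'
python3 -c "
from h import *
plan(poses(2)['pre'],n=2);plan(poses(2)['grasp'],n=6);print(get_obs()['joint_pos'].round(1))
"
```

```text
clock: 13.98
tool_pos: [0.5036, 0.0381, 0.3918]
orientation: [-179.8, -9.3, 174.9]
clock: 14.6
tool_pos: [0.4809, -0.0762, 0.3973]
orientation: [-179.6, -5.9, 174.0]
clock: 15.22
tool_pos: [0.4401, -0.1826, 0.3261]
orientation: [-179.8, 16.0, 172.0]
clock: 15.6
tool_pos: [0.4357, -0.2035, 0.3114]
orientation: [-179.9, 20.2, 171.6]
force: [-0.2, -0.4, 0.5]
opening: 0.0676
gripper_force: 0.0
2 rows of [0.03, 0.0, -0.01, -0.01, 0.02, -0.0] tip path [[0.496, -0.213, 0.144], [0.495, -0.212, 0.144], [0.495, -0.212, 0.144], [0.494, -0.212, 0.144]]
6 rows of [-0.17, 0.0, 0.7, -0.0, 0.01, -0.0] tip path [[0.511, -0.215, 0.122], [0.526, -0.217, 0.1], [0.541, -0.219, 0.077], [0.556, -0.221, 0.055]]
[  -0.4    1.5  -41.6    6.3  -27.  -103.2]
```

```bash
H="python3 -m handwheel"
$H '[[0.55,-0.15,0,0.7,0,0,0],[0.55,-0.15,0,0.7,0,0,0],[0.55,-0.15,0,0.7,0,0,0],[0.55,0,0,0,0,0,0]]' | head -4
python3 -c "
from h import *
plan(tilt(Track(LANE[2],-.025,.026),15),n=3)"
```

```text
clock: 16.1
tool_pos: [0.4646, -0.2073, 0.265]
orientation: [-179.9, 20.2, 171.7]
force: [-0.3, 0.3, -0.8]
3 rows of [-0.16, -0.0, 0.69, -0.01, 0.01, 0.0] tip path [[0.532, -0.218, 0.087], [0.539, -0.219, 0.076], [0.546, -0.22, 0.064], [0.554, -0.221, 0.053]]
```

```bash
H="python3 -m handwheel"
$H '[[0.55,-0.16,0,0.69,0,0,0],[0.55,-0.16,0,0.69,0,0,0],[0.55,-0.16,0,0.69,0,0,0],[0.55,0,0,0,0,0,0],[0.55,0,0,0,0,0,0]]' | head -4
$H '[[-1,0,0,0,0,0,0],[-1,0,0,0,0,0,0],[-1,0,0,0,0,0,0],[-1,0,0,0,0,0,0]]'
python3 -c "
from h import *
plan(tilt(Track(LANE[2],-.025,.026),15),n=1);P=poses(2);plan(P['up'],n=6);plan(P['mid'],P['up'],n=11);plan(P['above'],P['mid'],n=15)"
```

```text
clock: 16.73
tool_pos: [0.4927, -0.212, 0.222]
orientation: [-179.9, 20.3, 171.6]
force: [0.4, -0.4, -0.1]
clock: 17.23
tool_pos: [0.4924, -0.212, 0.2217]
orientation: [-179.9, 20.3, 171.6]
force: [-4.8, 4.5, 6.3]
opening: 0.0559
gripper_force: 30.0
1 rows of [-0.01, 0.01, 0.06, -0.02, 0.05, -0.0] tip path [[0.553, -0.221, 0.054], [0.553, -0.221, 0.054], [0.554, -0.221, 0.054], [0.554, -0.221, 0.053]]
6 rows of [0.14, 0.0, -0.6, -0.0, 0.01, -0.0] tip path [[0.541, -0.219, 0.074], [0.528, -0.217, 0.093], [0.515, -0.215, 0.113], [0.503, -0.213, 0.132]]
11 rows of [-0.17, 0.64, -0.45, -0.0, 0.53, -0.05] tip path [[0.485, -0.166, 0.158], [0.471, -0.12, 0.186], [0.461, -0.074, 0.218], [0.455, -0.03, 0.252]]
15 rows of [-0.2, 0.79, 0.25, -0.0, -0.0, -0.0] tip path [[0.473, 0.043, 0.224], [0.492, 0.116, 0.197], [0.51, 0.188, 0.169], [0.528, 0.261, 0.142]]
```

```bash
H="python3 -m handwheel"
$H '[[-1,0.1,0,-0.4,0,0,0],[-1,0.17,0,-0.7,0,0,0],[-1,0.2,0,-0.85,0,0,0],[-1,0.2,0,-0.85,0,0,0],[-1,0.2,0,-0.8,0,0,0]]'
$H '[[-1,-0.17,0.4,-0.45,0,0.3,-0.03],[-1,-0.17,0.64,-0.45,0,0.53,-0.05],[-1,-0.17,0.64,-0.45,0,0.53,-0.05],[-1,-0.17,0.64,-0.45,0,0.53,-0.05],[-1,-0.17,0.64,-0.45,0,0.53,-0.05]]'|head -3
$H '[[-1,-0.17,0.64,-0.45,0,0.53,-0.05],[-1,-0.17,0.64,-0.45,0,0.53,-0.05],[-1,-0.17,0.64,-0.45,0,0.53,-0.05],[-1,-0.17,0.64,-0.45,0,0.53,-0.05],[-1,-0.17,0.64,-0.45,0,0.53,-0.05]]'|head -3
$H '[[-1,-0.17,0.64,-0.45,0,0.53,-0.05],[-1,-0.2,0.79,0.25,0,0.2,0],[-1,-0.2,0.79,0.25,0,0,0],[-1,-0.2,0.79,0.25,0,0,0],[-1,-0.2,0.79,0.25,0,0,0]]'
python3 -c "
from h import *
plan(poses(2)['above']);s=snapshot('wrist');cv2.imwrite('pics/w6.png',s['color'][:,:,::-1])"
```

```text
clock: 17.85
tool_pos: [0.4403, -0.2044, 0.2984]
orientation: [-179.9, 20.2, 171.6]
force: [1.3, 0.4, -4.3]
opening: 0.0558
gripper_force: 30.0
clock: 18.48
tool_pos: [0.4568, -0.1312, 0.3578]
orientation: [-179.6, 5.6, 173.0]
clock: 19.1
tool_pos: [0.4878, -0.0537, 0.4131]
orientation: [-179.7, -10.3, 174.4]
clock: 19.73
tool_pos: [0.5166, 0.0397, 0.3924]
orientation: [-179.7, -14.6, 174.7]
force: [-0.8, -0.5, -3.8]
opening: 0.0559
gripper_force: 30.0
9 rows of [-0.25, 0.98, 0.29, -0.0, 0.01, -0.01] tip path [[0.486, 0.097, 0.2], [0.5, 0.152, 0.181], [0.514, 0.206, 0.161], [0.528, 0.261, 0.142]]
```

```bash
H="python3 -m handwheel"
$H '[[-1,-0.25,0.95,0.29,0,0.01,-0.01],[-1,-0.25,0.95,0.29,0,0.01,-0.01],[-1,-0.25,0.95,0.29,0,0.01,-0.01],[-1,-0.25,0.95,0.29,0,0.01,-0.01],[-1,-0.25,0.95,0.29,0,0.01,-0.01]]'|head -3
$H '[[-1,-0.25,0.95,0.29,0,0.01,-0.01],[-1,-0.25,0.95,0.29,0,0.01,-0.01],[-1,-0.25,0.95,0.29,0,0.01,-0.01],[-1,-0.2,0.8,0.2,0,0,0],[-1,0,0,0,0,0,0]]'
python3 -c "
from h import *
f=lambda h:tilt(Tslab('d',1,.022,h),15);plan(f(.045));plan(f(.032),f(.045),n=3)"
```

```text
clock: 20.4
tool_pos: [0.5487, 0.1563, 0.349]
orientation: [-179.8, -14.9, 175.0]
clock: 21.02
tool_pos: [0.5724, 0.2457, 0.3164]
orientation: [-179.8, -15.1, 175.2]
force: [-0.3, -0.2, -4.2]
opening: 0.0555
gripper_force: 30.0
3 rows of [-0.28, 0.15, 1.0, -0.01, -0.0, 0.0] tip path [[0.527, 0.252, 0.125], [0.527, 0.255, 0.106], [0.528, 0.258, 0.086], [0.528, 0.261, 0.067]]
3 rows of [-0.04, -0.0, 0.17, -0.0, -0.0, -0.0] tip path [[0.528, 0.261, 0.063], [0.528, 0.261, 0.06], [0.528, 0.261, 0.057], [0.528, 0.261, 0.054]]
```

```bash
H="python3 -m handwheel"
$H '[[-1,0,0.45,0,0,0,0],[-1,-0.28,0,1,0,0,0],[-1,-0.28,0,1,0,0,0],[-1,-0.28,0,0.95,0,0,0],[-1,0,0,0,0,0,0]]'
python3 -c "
from h import *
f=lambda h:tilt(Tslab('d',1,.022,h),15);plan(f(.032),n=4)"
```

```text
clock: 21.65
tool_pos: [0.5737, 0.2546, 0.2393]
orientation: [-179.7, -15.2, 175.1]
force: [1.0, -0.2, -4.3]
opening: 0.0559
gripper_force: 30.0
4 rows of [-0.04, 0.02, 0.13, -0.01, -0.01, -0.0] tip path [[0.527, 0.258, 0.064], [0.528, 0.259, 0.061], [0.528, 0.26, 0.057], [0.528, 0.261, 0.054]]
```

```bash
H="python3 -m handwheel"
$H '[[-1,-0.04,0.02,0.15,0,0,0],[-1,-0.04,0.02,0.15,0,0,0],[-1,-0.04,0.02,0.13,0,0,0],[-1,-0.03,0.02,0.13,0,0,0],[-1,0,0,0,0,0,0]]'
$H '[[-1,-0.015,0,0.06,0,0,0],[-1,0,0,0,0,0,0]]'|sed -n '2p;4p'
python3 -c "
from h import *
f=lambda h:tilt(Tslab('d',1,.022,h),15);plan(f(.0275),n=1)"
```

```text
clock: 22.28
tool_pos: [0.5742, 0.2569, 0.2261]
orientation: [-179.8, -15.1, 175.1]
force: [-0.3, -0.2, -3.2]
opening: 0.0562
gripper_force: 30.0
tool_pos: [0.5743, 0.2569, 0.2247]
force: [-0.1, -0.4, -4.3]
1 rows of [-0.03, -0.0, 0.14, -0.03, -0.01, 0.0] tip path [[0.528, 0.26, 0.052], [0.528, 0.261, 0.051], [0.528, 0.261, 0.05], [0.528, 0.261, 0.049]]
```

```bash
H="python3 -m handwheel"
$H '[[-1,-0.015,0,0.06,0,0,0],[-1,0,0,0,0,0,0]]'|sed -n '2p;4p'
$H '[[-1,-0.015,0,0.06,0,0,0],[-1,0,0,0,0,0,0]]'|sed -n '2p;4p'
```

```text
tool_pos: [0.5742, 0.2568, 0.2231]
force: [-0.4, -0.2, -3.8]
tool_pos: [0.5743, 0.2569, 0.2218]
force: [-0.3, 0.2, -2.1]
```

```bash
H="python3 -m handwheel"
$H '[[-1,-0.01,0,0.04,0,0,0],[-1,0,0,0,0,0,0]]'|sed -n '2p;4p'
```

```text
tool_pos: [0.5742, 0.2569, 0.2215]
force: [-3.3, -0.8, 4.5]
```

```bash
H="python3 -m handwheel"
$H '[[-1,-0.015,0,0.06,0,0,0],[-1,0,0,0,0,0,0]]'|sed -n '2p;4p'
$H '[[0.5,0,0,0,0,0,0],[0.5,0,0,0,0,0,0],[0.5,0,0,0,0,0,0]]' | tail -3
$H '[[0.5,0.13,0,-0.48,0,0,0],[0.55,0.26,0,-0.97,0,0,0],[0.55,0.26,0,-0.97,0,0,0],[0.55,0.26,0,-0.97,0,0,0],[0.55,0.26,0,-0.97,0,0,0]]'
python3 -c "
from h import *
P=poses(3);m=P['pre'].copy();c=cur();m[:3,3]=[.46,-.03,.27]-.159*m[:3,2]
plan(m);plan(P['pre'],m)
o=get_obs();s=snapshot('wrist');cv2.imwrite('pics/w7.png',s['color'][:,:,::-1]);
s=snapshot('top');cv2.imwrite('pics/top2.png',s['color'][:,:,::-1])
"
```

```text
tool_pos: [0.5741, 0.2568, 0.2212]
force: [-6.4, -1.6, 15.0]
force: [0.3, -0.1, 0.6]
opening: 0.0654
gripper_force: 0.0
clock: 24.52
tool_pos: [0.5743, 0.2571, 0.3337]
orientation: [-179.9, -15.0, 175.1]
force: [0.2, -0.0, -1.3]
opening: 0.0679
gripper_force: 0.0
29 rows of [0.65, 0.23, 0.06, 0.28, -0.0, -0.97] tip path [[0.418, 0.237, 0.183], [0.356, 0.145, 0.204], [0.375, 0.034, 0.228], [0.465, -0.031, 0.252]]
5 rows of [0.16, 0.67, 0.95, 0.0, -0.0, -0.0] tip path [[0.476, -0.053, 0.225], [0.486, -0.076, 0.198], [0.496, -0.099, 0.171], [0.507, -0.121, 0.144]]
```

```bash
python3 -c "
from chk import *
P=poses(3);m=P['pre'].copy();m[:3,3]=[.46,-.03,.27]-.159*m[:3,2]
w=np.eye(4);w[:3,:3]=Ro.from_euler('xyz',[180,0,-95],degrees=True).as_matrix();w[:3,3]=[.50,.09,.42]
plan(w);plan(m,w);j0=np.array(get_obs()['joint_pos'])
for T in(w,m,P['pre']):
    j0,c=ik(p,T,j0+[0,0,0,0,0,60]);print(j0.round(0),c)
"
```

```text
15 rows of [0.5, -0.24, -0.17, 0.13, -0.13, -0.99] tip path [[0.499, 0.228, 0.188], [0.482, 0.184, 0.208], [0.482, 0.135, 0.226], [0.5, 0.09, 0.242]]
15 rows of [0.13, 0.4, -0.0, 0.14, 0.15, -0.95] tip path [[0.474, 0.067, 0.243], [0.459, 0.036, 0.244], [0.456, 0.002, 0.247], [0.465, -0.031, 0.252]]
[ 32.   4. -19.   0. -67. -37.] 1.8836882535239716e-28
[ 29. -12. -40.  13. -50.  45.] 2.44452239095597e-30
[ 12.   1. -44.  12. -30.  60.] 8.244355202300444e-28
```

```bash
H="python3 -m handwheel"
$H '[[0.55,0.5,-0.24,-0.17,0.13,-0.13,-0.99],[0.55,0.5,-0.24,-0.17,0.13,-0.13,-0.99],[0.55,0.5,-0.24,-0.17,0.13,-0.13,-0.99],[0.55,0.5,-0.24,-0.17,0.13,-0.13,-0.99],[0.55,0.5,-0.24,-0.17,0.13,-0.13,-0.99]]'|sed -n 2,3p
$H '[[0.55,0.5,-0.24,-0.17,0.13,-0.13,-0.99],[0.55,0.5,-0.24,-0.17,0.13,-0.13,-0.99],[0.55,0.5,-0.24,-0.17,0.13,-0.13,-0.99],[0.55,0.5,-0.24,-0.17,0.13,-0.13,-0.99],[0.55,0.5,-0.24,-0.17,0.13,-0.13,-0.99]]'|sed -n 2,3p
$H '[[0.55,0.5,-0.24,-0.17,0.13,-0.13,-0.99],[0.55,0.5,-0.24,-0.17,0.13,-0.13,-0.99],[0.55,0.5,-0.24,-0.17,0.13,-0.13,-0.99],[0.55,0.5,-0.24,-0.17,0.13,-0.13,-0.99],[0.55,0.5,-0.24,-0.17,0.13,-0.13,-0.99]]'|sed -n 2,3p
$H '[[0.55,0.13,0.4,0,0.14,0.15,-0.95],[0.55,0.13,0.4,0,0.14,0.15,-0.95],[0.55,0.13,0.4,0,0.14,0.15,-0.95],[0.55,0.13,0.4,0,0.14,0.15,-0.95],[0.55,0.13,0.4,0,0.14,0.15,-0.95]]'|sed -n 2,3p
$H '[[0.55,0.13,0.4,0,0.14,0.15,-0.95],[0.55,0.13,0.4,0,0.14,0.15,-0.95],[0.55,0.13,0.4,0,0.14,0.15,-0.95],[0.55,0.13,0.4,0,0.14,0.15,-0.95],[0.55,0.13,0.4,0,0.14,0.15,-0.95]]'|sed -n 2,3p
$H '[[0.55,0.13,0.4,0,0.14,0.15,-0.95],[0.55,0.13,0.4,0,0.14,0.15,-0.95],[0.55,0.13,0.4,0,0.14,0.15,-0.95],[0.55,0.13,0.4,0,0.14,0.15,-0.95],[0.55,0.13,0.4,0,0.14,0.15,-0.95]]'
python3 -c "
from h import *
P=poses(3);plan(P['pre'])
o=get_obs();s=snapshot('wrist');cv2.imwrite('pics/w8.png',s['color'][:,:,::-1])
print(o['joint_pos'].round(0))
s=snapshot('top');cv2.imwrite('pics/top2.png',s['color'][:,:,::-1])
"
```

```text
tool_pos: [0.5228, 0.2198, 0.3668]
orientation: [177.3, -10.3, -154.3]
tool_pos: [0.4952, 0.1597, 0.3952]
orientation: [177.3, -4.9, -124.6]
tool_pos: [0.4997, 0.0918, 0.4186]
orientation: [179.9, -0.2, -95.0]
tool_pos: [0.4519, 0.0707, 0.4179]
orientation: [-177.2, -5.5, -66.6]
tool_pos: [0.4206, 0.0291, 0.4176]
orientation: [-177.3, -11.5, -38.0]
clock: 28.38
tool_pos: [0.4128, -0.0224, 0.42]
orientation: [179.7, -16.7, -8.7]
force: [1.0, -0.1, -0.8]
opening: 0.0677
gripper_force: 0.0
5 rows of [0.18, 0.67, 0.94, 0.01, 0.01, -0.01] tip path [[0.474, -0.054, 0.223], [0.485, -0.076, 0.197], [0.496, -0.099, 0.17], [0.507, -0.121, 0.144]]
[ 29. -12. -40.  14. -50.  44.]
```

```bash
H="python3 -m handwheel"
$H '[[0.55,0.18,0.67,0.94,0.01,0.01,-0.01],[0.55,0.18,0.67,0.94,0,0,0],[0.55,0.18,0.67,0.94,0,0,0],[0.55,0.18,0.67,0.94,0,0,0],[0.55,0.18,0.67,0.94,0,0,0]]'|sed -n 2,3p
$H '[[0.55,0,0,0,0,0,0],[0.55,0,0,0,0,0,0]]'|sed -n 1,4p
python3 -c "
from h import *
F=np.diag([-1.,-1,1,1]);plan(tilt(Track(LANE[3],-.025,.026),18)@F,n=6)
o=get_obs();s=snapshot('wrist');cv2.imwrite('pics/w9.png',s['color'][:,:,::-1]);R,t=wcam(o,s)
P=[np.array([.006,LANE[3],.064])+a*U+b*np.array([0,1,0])+.045*N for a,b in((-.053,.028),(-.053,-.028),(.047,-.028),(.047,.028))]
print(proj(s,place(RACK,P),R,t).round(0).tolist())"
```

```text
tool_pos: [0.4551, -0.114, 0.3134]
orientation: [179.8, -16.7, -9.0]
clock: 29.35
tool_pos: [0.4549, -0.1133, 0.3144]
orientation: [179.8, -16.7, -8.9]
force: [-0.1, -0.5, -0.2]
6 rows of [0.21, -0.0, 0.7, 0.01, 0.01, -0.02] tip path [[0.521, -0.124, 0.121], [0.536, -0.126, 0.098], [0.551, -0.128, 0.076], [0.566, -0.13, 0.053]]
[[277.0, 214.0], [358.0, 213.0], [368.0, 64.0], [262.0, 65.0]]
```

Flipping the tool put the wrist camera on the up-slope side, towards the lamp. I'll turn back by half a turn before going down, to keep it clear.

```bash
cat >> h.py <<'E'
def rz(T,a,g=None): # turn about world z through grasp point, optionally moving the grasp point to g
    R=Ro.from_euler('z',a,degrees=True).as_matrix();M=T.copy();p=(T@[0,0,.159,1])[:3] if g is None else np.array(g)
    M[:3,:3]=R@T[:3,:3];M[:3,3]=p-.159*M[:3,2];return M
def wp3():
    g=lambda h:tilt(Tslab('c',1,.022,h),18); ab=g(.12)
    return dict(up=tilt(Track(LANE[3],-.025,.13),18),W1=rz(ab,-180,[.45,-.03,.27]),W2=rz(ab,-90,[.47,.08,.27]),above=ab,near=g(.045),place=g(.0275))
E
cat > c4.py <<'E'
from chk import *
pre=tilt(Track(LANE[3],-.025,.135),18)
w=np.eye(4);w[:3,:3]=Ro.from_euler('xyz',[180,0,-98.4],degrees=True).as_matrix();w[:3,3]=[.45,-.03,.42]
plan(w);plan(pre,w)
j=np.array(get_obs()['joint_pos'])
j,c=ik(p,w,j+[0,0,0,0,0,-80]);print(j.round(0),c);j,c=ik(p,pre,j+[0,0,0,0,0,-80]);print(j.round(0),c)
W=wp3();q=None
for k in W:
    j,c=ik(p,W[k],j+[0,0,0,0,0,{'up':0,'W1':80,'W2':85,'above':85}.get(k,0)]);print(k,j.round(0),c)
    if q is not None:plan(W[k],q)
    q=W[k]
E
python3 c4.py
```

```text
15 rows of [-0.15, -0.17, -0.3, -0.14, -0.15, 0.99] tip path [[0.477, -0.107, 0.165], [0.457, -0.084, 0.189], [0.447, -0.057, 0.214], [0.45, -0.03, 0.242]]
15 rows of [0.19, -0.17, 0.27, 0.15, -0.15, 0.99] tip path [[0.474, -0.045, 0.217], [0.492, -0.067, 0.193], [0.503, -0.093, 0.168], [0.504, -0.121, 0.142]]
[ 21.  -2. -25.   0. -67. -30.] 4.282565259360619e-28
[  12.    0.  -44.   12.  -30. -120.] 9.394397448318763e-29
up [  12.    1.  -44.   12.  -29. -120.] 8.768546690574538e-29
W1 [ 33.   0. -30.  15. -72. -44.] 7.967304800350273e-29
16 rows of [-0.22, 0.25, -0.31, 0.01, 0.28, -0.99] tip path [[0.5, -0.097, 0.167], [0.488, -0.073, 0.196], [0.471, -0.052, 0.223], [0.449, -0.036, 0.252]]
W2 [ 44. -10. -40.  18. -50.  31.] 1.2034866159257343e-27
15 rows of [-0.2, -0.04, -0.07, 0.31, 0.0, -0.95] tip path [[0.473, -0.013, 0.252], [0.487, 0.016, 0.252], [0.487, 0.049, 0.252], [0.476, 0.079, 0.252]]
above [ 27.  16. -13. -19. -53. 158.] 8.291484030385304e-28
15 rows of [0.35, 0.11, 0.42, 0.31, 0.0, -0.95] tip path [[0.517, 0.093, 0.224], [0.55, 0.121, 0.197], [0.569, 0.16, 0.169], [0.572, 0.203, 0.142]]
near [ 27.  21. -16. -22. -45. 162.] 1.7312149410220824e-28
3 rows of [-0.31, -0.0, 0.95, 0.0, 0.0, 0.0] tip path [[0.572, 0.203, 0.123], [0.572, 0.203, 0.104], [0.572, 0.203, 0.086], [0.572, 0.203, 0.067]]
place [ 27.  22. -17. -22. -44. 163.] 2.0089460629728254e-28
1 rows of [-0.22, -0.0, 0.67, 0.0, 0.0, 0.0] tip path [[0.572, 0.203, 0.063], [0.572, 0.203, 0.058], [0.572, 0.203, 0.054], [0.572, 0.203, 0.049]]
```

```bash
H="python3 -m handwheel"
$H '[[0.55,-0.15,-0.17,-0.3,-0.14,-0.15,0.99],[0.55,-0.15,-0.17,-0.3,-0.14,-0.15,0.99],[0.55,-0.15,-0.17,-0.3,-0.14,-0.15,0.99],[0.55,-0.15,-0.17,-0.3,-0.14,-0.15,0.99],[0.55,-0.15,-0.17,-0.3,-0.14,-0.15,0.99]]'|sed -n 2,4p
$H '[[0.55,-0.15,-0.17,-0.3,-0.14,-0.15,0.99],[0.55,-0.15,-0.17,-0.3,-0.14,-0.15,0.99],[0.55,-0.15,-0.17,-0.3,-0.14,-0.15,0.99],[0.55,-0.15,-0.17,-0.3,-0.14,-0.15,0.99],[0.55,-0.15,-0.17,-0.3,-0.14,-0.15,0.99]]'|sed -n 2,4p
$H '[[0.55,-0.15,-0.17,-0.3,-0.14,-0.15,0.99],[0.55,-0.15,-0.17,-0.3,-0.14,-0.15,0.99],[0.55,-0.15,-0.17,-0.3,-0.14,-0.15,0.99],[0.55,-0.15,-0.17,-0.3,-0.14,-0.15,0.99],[0.55,-0.15,-0.17,-0.3,-0.14,-0.15,0.99]]'|sed -n 2,4p
$H '[[0.55,0.19,-0.17,0.27,0.15,-0.15,0.99],[0.55,0.19,-0.17,0.27,0.15,-0.15,0.99],[0.55,0.19,-0.17,0.27,0.15,-0.15,0.99],[0.55,0.19,-0.17,0.27,0.15,-0.15,0.99],[0.55,0.19,-0.17,0.27,0.15,-0.15,0.99]]'|sed -n 2,4p
$H '[[0.55,0.19,-0.17,0.27,0.15,-0.15,0.99],[0.55,0.19,-0.17,0.27,0.15,-0.15,0.99],[0.55,0.19,-0.17,0.27,0.15,-0.15,0.99],[0.55,0.19,-0.17,0.27,0.15,-0.15,0.99],[0.55,0.19,-0.17,0.27,0.15,-0.15,0.99]]'|sed -n 2,4p
$H '[[0.55,0.19,-0.17,0.27,0.15,-0.15,0.99],[0.55,0.19,-0.17,0.27,0.15,-0.15,0.99],[0.55,0.19,-0.17,0.27,0.15,-0.15,0.99],[0.55,0.19,-0.17,0.27,0.15,-0.15,0.99],[0.55,0.19,-0.17,0.27,0.15,-0.15,0.99]]'
python3 -c "
from h import *
pre=tilt(Track(LANE[3],-.025,.135),18);plan(pre);plan(tilt(Track(LANE[3],-.025,.026),18),pre,n=6)
o=get_obs();s=snapshot('wrist');cv2.imwrite('pics/w9.png',s['color'][:,:,::-1])"
```

```text
tool_pos: [0.436, -0.0842, 0.3473]
orientation: [-176.8, -11.4, -39.6]
force: [-0.3, -0.3, 0.2]
tool_pos: [0.4354, -0.0537, 0.3826]
orientation: [-176.7, -5.1, -69.2]
force: [0.7, -0.7, 0.3]
tool_pos: [0.4514, -0.0306, 0.4199]
orientation: [-179.8, 0.4, -98.8]
force: [-0.3, -0.3, -0.2]
tool_pos: [0.4644, -0.0593, 0.3854]
orientation: [-176.8, 5.9, -128.4]
force: [0.6, -0.3, 0.2]
tool_pos: [0.465, -0.0889, 0.3498]
orientation: [-177.0, 12.2, -158.2]
force: [-0.3, 0.2, 0.4]
clock: 33.15
tool_pos: [0.4545, -0.1133, 0.312]
orientation: [179.6, 17.5, 171.2]
force: [0.2, 0.3, -0.1]
opening: 0.068
gripper_force: 0.0
1 rows of [0.07, -0.01, -0.03, 0.05, 0.08, -0.06] tip path [[0.507, -0.12, 0.142], [0.506, -0.12, 0.142], [0.505, -0.121, 0.142], [0.504, -0.121, 0.142]]
6 rows of [-0.22, 0.0, 0.69, 0.0, 0.0, -0.0] tip path [[0.52, -0.123, 0.12], [0.535, -0.125, 0.097], [0.55, -0.128, 0.075], [0.566, -0.13, 0.053]]
```

```bash
H="python3 -m handwheel"
$H '[[0.55,0.07,-0.01,-0.03,0.05,0.08,-0.06],[0.55,-0.22,0,0.69,0,0,0],[0.55,-0.22,0,0.69,0,0,0],[0.55,-0.22,0,0.69,0,0,0],[0.55,0,0,0,0,0,0]]'
python3 -c "
from h import *
plan(tilt(Track(LANE[3],-.025,.026),18),n=3)
s=snapshot('wrist')['color'][:,:,::-1];t=snapshot('top')['color'][:,:,::-1]
out=np.zeros((600,800,3),np.uint8);out[:270,:640]=s[:270]
out[275:590,:315]=cv2.resize(t[175:265,175:265],None,fx=3.5,fy=3.5,interpolation=cv2.INTER_CUBIC)
w=cv2.imread('pics/w7.png');out[275:595,320:800]=cv2.resize(w,(480,300))[:320] if 0 else cv2.copyMakeBorder(cv2.resize(w,(480,300)),0,20,0,0,0)
cv2.imwrite('pics/comp.png',out)"
```

```text
clock: 33.83
tool_pos: [0.4835, -0.118, 0.2663]
orientation: [-179.9, 16.8, 171.9]
force: [-0.8, -0.2, 0.8]
opening: 0.0679
gripper_force: 0.0
3 rows of [-0.23, 0.0, 0.67, -0.0, -0.01, 0.02] tip path [[0.542, -0.127, 0.085], [0.55, -0.128, 0.074], [0.558, -0.129, 0.064], [0.566, -0.13, 0.053]]
```

View pics/comp.png

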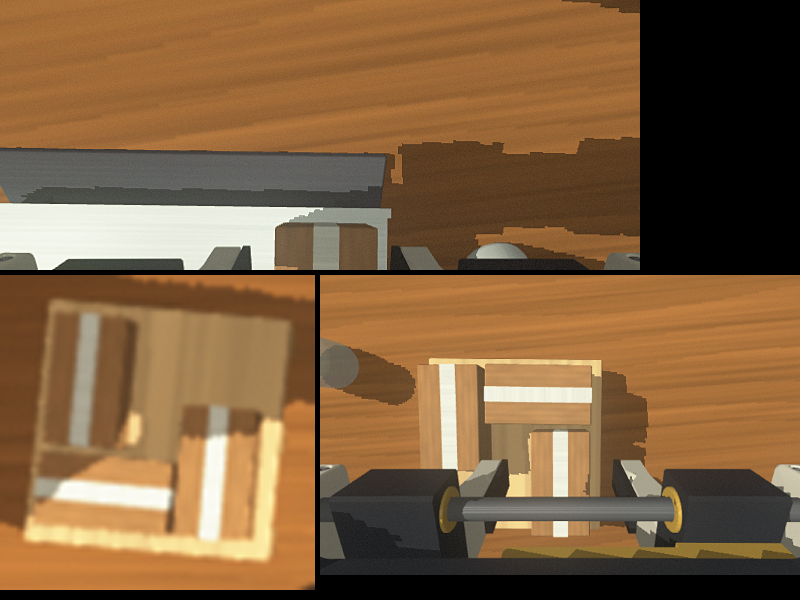

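The wrist view shows carton_3's lower end at cols 275–378, between the fingers at 251 and 390, so it lies about 3 mm off to +y. On the slab, the cartons in b and d lie square beside carton_0. I'll shift +y by 2 mm and go down.

```bash
H="python3 -m handwheel"
$H '[[0.55,-0.23,0.09,0.67,0,0,0.02],[0.55,-0.23,0,0.67,0,0,0.02],[0.55,-0.23,0,0.67,0,0,0.02],[0.55,0,0,0,0,0,0],[0.55,0,0,0,0,0,0]]' | head -4
$H '[[-1,0,0,0,0,0,0],[-1,0,0,0,0,0,0],[-1,0,0,0,0,0,0],[-1,0,0,0,0,0,0]]'
python3 - <<'E'
from chk import *
T=cur();print(np.linalg.inv(T)@tilt(Track(LANE[3],-.025,.026),18)[:,3])
W=wp3();w0=rz(W['up'],0,[.465,-.07,.215]);j=np.array(get_obs()['joint_pos'])
for T in(W['up'],w0,W['W1'],W['W2']):
    j,c=ik(p,T,j);print(j.round(0),c)
plan(W['up'],n=6);plan(w0,W['up'],n=4);plan(W['W1'],w0);plan(W['W2'],W['W1']);plan(W['above'],W['W2'])
E
```

```text
clock: 34.55
tool_pos: [0.5139, -0.1206, 0.2243]
orientation: [180.0, 16.9, 171.4]
force: [0.7, -0.2, 0.0]
clock: 35.05
tool_pos: [0.514, -0.1205, 0.2241]
orientation: [180.0, 16.9, 171.4]
force: [-4.6, 3.2, 7.6]
opening: 0.0556
gripper_force: 30.0
[-3.55148940e-04 -1.87747481e-03  1.26895840e-03  1.00000000e+00]
[  12.    1.  -44.   12.  -29. -120.] 2.416897589648569e-28
[  22.   -8.  -44.   13.  -40. -130.] 5.787128952795971e-25
[ 33.   0. -30.  15. -72. -44.] 1.0172761594643942e-23
[ 44. -10. -40.  18. -50.  31.] 6.363773238042811e-28
6 rows of [0.21, -0.01, -0.65, -0.0, -0.0, -0.01] tip path [[0.551, -0.126, 0.075], [0.536, -0.125, 0.096], [0.521, -0.123, 0.117], [0.507, -0.121, 0.138]]
4 rows of [0.24, 0.45, -0.69, 0.0, 0.0, -0.0] tip path [[0.498, -0.109, 0.153], [0.489, -0.096, 0.167], [0.48, -0.083, 0.182], [0.47, -0.071, 0.197]]
16 rows of [-0.22, 0.1, -0.15, 0.01, 0.28, -0.99] tip path [[0.468, -0.061, 0.211], [0.463, -0.052, 0.225], [0.457, -0.043, 0.238], [0.449, -0.036, 0.252]]
15 rows of [-0.2, -0.04, -0.07, 0.31, 0.0, -0.95] tip path [[0.473, -0.013, 0.252], [0.487, 0.016, 0.252], [0.487, 0.049, 0.252], [0.476, 0.079, 0.252]]
15 rows of [0.35, 0.11, 0.42, 0.31, 0.0, -0.95] tip path [[0.517, 0.093, 0.224], [0.55, 0.121, 0.197], [0.569, 0.16, 0.169], [0.572, 0.203, 0.142]]
```

```bash
H="python3 -m handwheel"
$H '[[-1,0.12,0,-0.4,0,0,0],[-1,0.23,0,-0.75,0,0,0],[-1,0.25,0,-0.85,0,0,0],[-1,0.27,0,-0.85,0,0,0],[-1,0.27,0,-0.85,0,0,0]]'|head -4
$H '[[-1,0.27,0.3,-0.6,0,0,0],[-1,0.27,0.45,-0.7,0,0,0],[-1,0.27,0.45,-0.7,0,0,0],[-1,0.24,0.45,-0.69,0,0,0],[-1,0,0.1,0,0,0,0]]'
python3 -c "
from h import *
W=wp3();plan(W['W1'])"
```

```text
clock: 35.67
tool_pos: [0.4594, -0.1126, 0.3042]
orientation: [179.9, 16.8, 171.4]
force: [0.8, 0.1, -2.4]
clock: 36.3
tool_pos: [0.4222, -0.0624, 0.3615]
orientation: [179.9, 16.9, 171.5]
force: [-0.4, 0.0, -2.1]
opening: 0.0559
gripper_force: 30.0
16 rows of [-0.21, 0.11, -0.16, 0.01, 0.28, -0.99] tip path [[0.47, -0.06, 0.207], [0.464, -0.051, 0.222], [0.457, -0.043, 0.237], [0.449, -0.036, 0.252]]
```

```bash
H="python3 -m handwheel"
$H '[[-1,-0.21,0.11,-0.16,0.01,0.28,-0.5],[-1,-0.21,0.11,-0.16,0.01,0.28,-0.99],[-1,-0.21,0.11,-0.16,0.01,0.28,-0.99],[-1,-0.21,0.11,-0.16,0.01,0.28,-0.99],[-1,-0.21,0.11,-0.16,0.01,0.28,-0.99]]'|sed -n 2,3p
$H '[[-1,-0.21,0.11,-0.16,0.01,0.28,-0.99],[-1,-0.21,0.11,-0.16,0.01,0.28,-0.99],[-1,-0.21,0.11,-0.16,0.01,0.28,-0.99],[-1,-0.21,0.11,-0.16,0.01,0.28,-0.99],[-1,-0.21,0.11,-0.16,0.01,0.28,-0.99]]'|sed -n 2,3p
$H '[[-1,-0.21,0.11,-0.16,0.01,0.28,-0.99],[-1,-0.21,0.11,-0.16,0.01,0.28,-0.99],[-1,-0.21,0.11,-0.16,0.01,0.28,-0.99],[-1,-0.21,0.11,-0.16,0.01,0.28,-0.99],[-1,-0.21,0.11,-0.16,0.01,0.28,-0.99]]'
python3 -c "
from h import *
W=wp3();plan(W['W2'])"
```

```text
tool_pos: [0.4434, -0.0479, 0.3845]
orientation: [-174.3, 6.8, -161.5]
tool_pos: [0.4575, -0.0214, 0.4037]
orientation: [-173.5, -5.0, -132.9]
clock: 38.17
tool_pos: [0.4593, 0.0111, 0.4179]
orientation: [-178.6, -15.6, -103.4]
force: [0.1, 0.2, -2.1]
opening: 0.0559
gripper_force: 30.0
16 rows of [-0.22, -0.02, -0.08, 0.29, 0.01, -0.98] tip path [[0.477, -0.014, 0.248], [0.491, 0.016, 0.25], [0.49, 0.049, 0.251], [0.476, 0.079, 0.252]]
```

```bash
H="python3 -m handwheel"
$H '[[-1,-0.22,-0.02,-0.08,0.29,0.01,-0.98],[-1,-0.22,-0.02,-0.08,0.29,0.01,-0.98],[-1,-0.22,-0.02,-0.08,0.29,0.01,-0.98],[-1,-0.22,-0.02,-0.08,0.29,0.01,-0.98],[-1,-0.22,-0.02,-0.08,0.29,0.01,-0.98]]'|sed -n 2,3p
$H '[[-1,-0.22,-0.02,-0.08,0.29,0.01,-0.98],[-1,-0.22,-0.02,-0.08,0.29,0.01,-0.98],[-1,-0.22,-0.02,-0.08,0.29,0.01,-0.98],[-1,-0.22,-0.02,-0.08,0.29,0.01,-0.98],[-1,-0.22,-0.02,-0.08,0.29,0.01,-0.98]]'|sed -n 2,3p
$H '[[-1,-0.22,-0.02,-0.08,0.29,0.01,-0.98],[-1,-0.22,-0.02,-0.08,0.29,0.01,-0.98],[-1,-0.22,-0.02,-0.08,0.29,0.01,-0.98],[-1,-0.22,-0.02,-0.08,0.29,0.01,-0.98],[-1,-0.22,-0.02,-0.08,0.29,0.01,-0.98]]'
python3 -c "
from h import *
W=wp3();plan(W['above'])
print(get_obs()['joint_pos'].round(0))"
```

```text
tool_pos: [0.4622, 0.0399, 0.4198]
orientation: [-178.4, -16.7, -72.8]
tool_pos: [0.4499, 0.0661, 0.4213]
orientation: [-178.8, -17.8, -42.1]
clock: 40.05
tool_pos: [0.4258, 0.0824, 0.4223]
orientation: [-179.8, -18.5, -11.1]
force: [0.3, -0.4, -2.1]
opening: 0.0559
gripper_force: 30.0
16 rows of [0.33, 0.07, 0.4, 0.31, -0.01, -0.95] tip path [[0.523, 0.087, 0.226], [0.556, 0.117, 0.198], [0.573, 0.158, 0.17], [0.572, 0.203, 0.142]]
[ 43. -10. -40.  19. -50.  24.]
```

```bash
H="python3 -m handwheel"
$H '[[-1,0.33,0.07,0.4,0.31,-0.01,-0.95],[-1,0.33,0.07,0.4,0.31,-0.01,-0.95],[-1,0.33,0.07,0.4,0.31,-0.01,-0.95],[-1,0.33,0.07,0.4,0.31,-0.01,-0.95],[-1,0.33,0.07,0.4,0.31,-0.01,-0.95]]'|sed -n 2,3p
$H '[[-1,0.33,0.07,0.4,0.31,-0.01,-0.95],[-1,0.33,0.07,0.4,0.31,-0.01,-0.95],[-1,0.33,0.07,0.4,0.31,-0.01,-0.95],[-1,0.33,0.07,0.4,0.31,-0.01,-0.95],[-1,0.33,0.07,0.4,0.31,-0.01,-0.95]]'|sed -n 2,3p
$H '[[-1,0.33,0.07,0.4,0.31,-0.01,-0.95],[-1,0.33,0.07,0.4,0.31,-0.01,-0.95],[-1,0.33,0.07,0.4,0.31,-0.01,-0.95],[-1,0.33,0.07,0.4,0.31,-0.01,-0.95],[-1,0.33,0.07,0.4,0.31,-0.01,-0.95]]'
$H '[[-1,0.33,0.07,0.4,0.31,-0.01,-0.95],[-1,0,0,0,0,0,0]]'
python3 -c "
from h import *
W=wp3();plan(W['above']);plan(W['near'],W['above'])
print(get_obs()['joint_pos'].round(0))"
```

```text
tool_pos: [0.4807, 0.0743, 0.3876]
orientation: [-179.9, -18.2, 18.9]
tool_pos: [0.5319, 0.0949, 0.3529]
orientation: [-179.9, -18.0, 48.8]
clock: 41.92
tool_pos: [0.5658, 0.1379, 0.318]
orientation: [-179.8, -17.7, 78.8]
force: [0.2, 0.2, -3.1]
opening: 0.0555
gripper_force: 30.0
clock: 42.18
tool_pos: [0.5697, 0.1484, 0.3105]
orientation: [-179.7, -17.7, 84.5]
force: [-0.3, -0.8, -2.3]
opening: 0.0563
gripper_force: 30.0
1 rows of [-0.02, -0.08, -0.03, -0.02, 0.05, -0.09] tip path [[0.574, 0.202, 0.141], [0.573, 0.202, 0.141], [0.573, 0.203, 0.142], [0.572, 0.203, 0.142]]
3 rows of [-0.31, -0.0, 0.95, 0.0, 0.0, 0.0] tip path [[0.572, 0.203, 0.123], [0.572, 0.203, 0.104], [0.572, 0.203, 0.086], [0.572, 0.203, 0.067]]
[ 27.  16. -13. -19. -53. 157.]
```

```bash
H="python3 -m handwheel"
$H '[[-1,-0.02,-0.08,-0.03,-0.02,0.05,-0.09],[-1,-0.31,0,0.95,0,0,0],[-1,-0.31,0,0.95,0,0,0],[-1,-0.2,0,0.6,0,0,0],[-1,0,0,0,0,0,0]]'
python3 - <<'E'
from h import *
W=wp3();plan(W['near'],n=1);plan(W['place'])
o=get_obs();s=snapshot('wrist');im=s['color'][:,:,::-1];R,t=wcam(o,s)
f=lambda P:proj(s,place(SLAB,P),R,t).round(0).tolist()
print('b',f([(.024,-.08,.085),(.08,-.08,.085),(.024,.02,.085),(.08,.02,.085)]))
print('d',f([(-.024,-.02,.085),(-.08,-.02,.085),(-.024,.08,.085),(-.08,.08,.085)]))
print('c',f([(-.02,.024,.103),(-.02,.08,.103),(.08,.024,.103),(.08,.08,.103)]))
cv2.imwrite('pics/w10.png',im)
E
```

```text
clock: 42.8
tool_pos: [0.5672, 0.1472, 0.2464]
orientation: [179.9, -18.0, 85.1]
force: [-0.2, -0.7, -1.9]
opening: 0.0559
gripper_force: 30.0
1 rows of [-0.1, 0.02, 0.39, 0.01, 0.0, 0.0] tip path [[0.572, 0.202, 0.075], [0.572, 0.202, 0.072], [0.572, 0.202, 0.069], [0.572, 0.203, 0.067]]
2 rows of [-0.16, 0.01, 0.53, 0.0, 0.0, 0.0] tip path [[0.572, 0.202, 0.07], [0.572, 0.202, 0.063], [0.572, 0.202, 0.056], [0.572, 0.203, 0.049]]
b [[34.0, 311.0], [32.0, 433.0], [251.0, 310.0], [250.0, 431.0]]
d [[165.0, 207.0], [165.0, 87.0], [379.0, 207.0], [379.0, 87.0]]
c [[252.0, 217.0], [386.0, 217.0], [251.0, 459.0], [387.0, 459.0]]
```

View pics/w10.png

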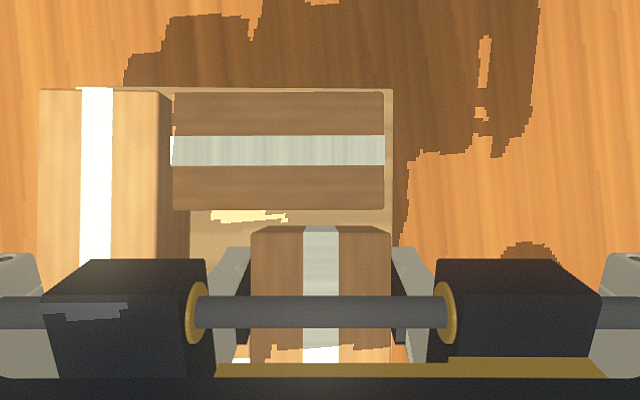

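d lies at cols 172–384, rows 92–210, about 3 mm from nominal. The held carton's end edge is at about (251,233)–(391,233). I'll work out its offset from that.

Run:
```python
from h import *
o=get_obs();s=snapshot('wrist');R,t=wcam(o,s);h0=o['tool_pos'][2]
G=(cur()@[0,0,.159,1])[:3]
for z in(.108,.111,.113):
    q=dict(s);q['R'],q['t']=R,t
    W=unproj(q,[(251,233),(391,233)],z);c,sn=np.cos(SLAB[2]),np.sin(SLAB[2])
    print(z,((W[:,:2]-SLAB[:2])@np.array([[c,-sn],[sn,c]])).round(4))
print(G)
W=unproj(q,[(172,92),(172,210),(384,92),(384,210)],.085);print(((W[:,:2]-SLAB[:2])@np.array([[c,-sn],[sn,c]])).round(4))
```

```text
0.108 [[-0.014   0.025 ]
 [-0.0141  0.0818]]
0.111 [[-0.0143  0.0256]
 [-0.0143  0.0812]]
0.113 [[-0.0145  0.026 ]
 [-0.0145  0.0808]]
[0.57268055 0.19664966 0.09680544]
[[-0.0783 -0.0165]
 [-0.0229 -0.0164]
 [-0.0785  0.0831]
 [-0.023   0.0831]]
```

```bash
H="python3 -m handwheel"
$H '[[-1,0.16,0,0.05,0,0,0],[-1,-0.12,0,0.36,0,0,0],[-1,-0.08,0,0.26,0,0,0],[-1,-0.04,0,0.13,0,0,0],[-1,0,0,0,0,0,0]]'
$H '[[-1,-0.03,0,0.08,0,0,0],[-1,0,0,0,0,0,0]]'|sed -n '2p;4p'
python3 -c "
from h import *
T=cur();G=(T@[0,0,.159,1])[:3];print(G)"
```

```text
clock: 43.52
tool_pos: [0.568, 0.1518, 0.227]
orientation: [179.9, -18.0, 85.2]
force: [-0.5, 0.6, -2.1]
opening: 0.0554
gripper_force: 30.0
tool_pos: [0.568, 0.1517, 0.2253]
force: [-0.4, -0.4, -3.3]
[0.57256355 0.20071567 0.07414729]
```

```bash
H="python3 -m handwheel"
$H '[[-1,-0.025,0,0.08,0,0,0],[-1,-0.025,0,0.08,0,0,0],[-1,0,0,0,0,0,0]]'|sed -n '2p;4p'
$H '[[-1,-0.02,0,0.06,0,0,0],[-1,0,0,0,0,0,0]]'|sed -n '2p;4p'
```

```text
tool_pos: [0.568, 0.1518, 0.221]
force: [-0.3, -0.5, -2.4]
tool_pos: [0.5681, 0.1518, 0.2196]
force: [-0.3, 0.6, -2.4]
```

```bash
H="python3 -m handwheel"
$H '[[-1,-0.015,0,0.04,0,0,0],[-1,0,0,0,0,0,0]]'|sed -n '2p;4p'
```

```text
tool_pos: [0.568, 0.1518, 0.2195]
force: [-3.6, -0.2, 5.0]
```

```bash
H="python3 -m handwheel"
$H '[[-1,-0.015,0,0.06,0,0,0],[-1,0,0,0,0,0,0]]'|sed -n '2p;4p'
$H '[[0.5,0,0,0,0,0,0],[0.5,0,0,0,0,0,0],[0.5,0,0,0,0,0,0]]' | tail -3
$H '[[0.5,-0.02,0,-0.3,0,0,0],[0.5,0.26,0,-0.9,0,0,0],[0.5,0.3,0,-0.95,0,0,0],[0.5,0.3,0,-0.95,0,0,0],[0.5,0.3,0,-0.95,0,0,0]]'
$H '[[0.5,0.9,0,-0.4,0,0,0],[0.5,0.9,0,-0.4,0,0,0],[0.5,0.9,0,-0.4,0,0,0],[0.5,0,0,0,0,0,0]]'|head -4
python3 - <<'E'
from h import *
o=get_obs();s=snapshot('wrist');R,t=wcam(o,s);im=s['color'][:,:,::-1].copy();cv2.imwrite('pics/w11.png',im)
# overlay-free numeric check: tape (pale) blobs rectified on the carton top plane
q=dict(s);q['R'],q['t']=R,t
c,sn=np.cos(SLAB[2]),np.sin(SLAB[2])
g=np.linspace(-.1,.1,401);X,Y=np.meshgrid(g,g)
P=place(SLAB,np.c_[X.ravel(),Y.ravel(),np.full(X.size,.085)])
for n,S,Rr,tt in(("wrist",s,R,t),("top",snapshot("top"),None,None)):
    uv=proj(S,P,Rr,tt).reshape(401,401,2).astype(np.float32)
    r=cv2.remap(S['color'][:,:,::-1].copy(),uv[...,0],uv[...,1],cv2.INTER_LINEAR);r=np.ascontiguousarray(r[::-1])
    cv2.imwrite(f'pics/rect_{n}.png',r)
    hsv=cv2.cvtColor(r,cv2.COLOR_BGR2HSV);m=((hsv[...,1]<60)&(hsv[...,2]>90)).astype(np.uint8)
    k,l,st,ce=cv2.connectedComponentsWithStats(m)
    for i in range(1,k):
        if st[i,4]>800:
            pts=np.argwhere(l==i)[:,::-1].astype(np.float32);rc=cv2.minAreaRect(pts)
            print(n,"centre mm",((rc[0][0]-200)*.5).__round__(1),((200-rc[0][1])*.5).__round__(1),"size",np.round(np.array(rc[1])*.5,1),"ang",round(rc[2],1))
E
```

```text
tool_pos: [0.5679, 0.1517, 0.2194]
force: [-8.0, -3.9, 18.8]
force: [0.2, -0.8, 0.4]
opening: 0.0655
gripper_force: 0.0
clock: 45.9
tool_pos: [0.5674, 0.1475, 0.3234]
orientation: [179.8, -18.0, 85.2]
force: [0.5, 0.1, 0.0]
opening: 0.0659
gripper_force: 0.0
clock: 46.4
tool_pos: [0.5722, 0.2033, 0.3732]
orientation: [179.7, -18.1, 85.3]
force: [0.2, 0.2, -0.2]
wrist centre mm -43.5 11.8 size [141.5  73. ] ang 90.0
wrist centre mm 7.5 52.2 size [20.  51.5] ang 0.0
wrist centre mm -14.2 53.0 size [14.  16.5] ang 90.0
wrist centre mm 33.2 53.0 size [14.  28.5] ang 90.0
wrist centre mm 39.5 -11.7 size [40.  72.5] ang 0.0
top centre mm 1.1 74.4 size [28.1 70. ] ang 44.5
top centre mm 47.2 52.8 size [76.5 14.5] ang 0.0
top centre mm -40.9 15.3 size [17.6 46.6] ang 69.7
top centre mm 53.4 -30.7 size [101.6  14.4] ang 89.2
top centre mm -29.3 -47.8 size [105.6  24.8] ang 0.9
```

```bash
python3 -c "
from plant import *
print(close_job())"
```

```text
the job is handed in; nothing more can be done
None
```

I've handed the job in at about 46 s: all three cartons are off the rack and set down in slots b, c and d beside carton_0. The camera checks put each within about 4 mm of its place (slot c only indirectly), and I felt no bumps, but no verdict came back.

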